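# Load the plasma cold chamber and crank the drawer home

### The arm

A 7-joint arm with a two-finger parallel gripper is mounted at the origin on the work surface. World frame = base frame: x ahead of the robot, y to its left, z up, the work surface at z = 0. Lengths are in mm, angles in rad, forces in N, time in s.
With the tool pointing down it reaches from about 400 to 875 mm from the base axis. Payload 4.4 kg.
Tool frame: the origin (TCP) lies at the very end of the fingers, on their centre line; the grasp point (between the pads) lies 19 mm behind it (manip.tcp_to_grasp is the distance from the TCP to the grasp point, in mm); y points along the fingers, z is the direction in which the jaws open and shut, and the axes are right-handed (so a half turn about y gives the same grasp; the last joint's range is limited). The gripper opens to 85 mm and grips with 20 to 120 N. Pads are 22 mm wide; open, the fingers measure 114 mm over their backs; the gripper's body (76 mm by 85 mm) begins 54 mm behind the grasp point. The pads swing forward as they close: fully open they stand 13 mm farther back than shut.
Start: joints at [-1.188, 0.628, 0.038, 1.517, -0.027, 0.996, -0.02], TCP at [282.004, 585.655, 205.213] pointing down, gripper open.
Joint ranges: [-3.06, 3.06], [-0.37, 2.12], [-1.25, 1.32], [0.18, 2.47], [-1.1, 4.24], [0.23, 1.98], [-2.94, 2.94]. Speed limits (rad/s): [2.57, 2.57, 3.14, 3.14, 3.14, 3.14, 3.14].

### API

Orientations are given as a unit quaternion [w, x, y, z].
In Python, from plant import observe, optics, manip gives the robot as it stands. The module is installed in compiled form; this text tells all that it offers.
- The arm moves only by the tool carry_out, never from a script. Its argument "plan" is a list of rows, each a list of 5 numbers: the finger opening in mm, from 0 to 85.4, then the shift along the tool's x, y, z in mm, then the turn about the tool's y in degrees. A call has 1 to 8 rows; each row shifts and turns the commanded pose from where the row before left it, along the tool's axes as they then stand; what a row does not reach is not made up. A row lasts 1/12 s, in which the tool goes at most 41.7 mm and 7.16 degrees, less where a joint would pass 70% of its speed; a pose out of reach is approached as far as the arm can. A call with a gripper value outside its range is refused whole. The fingers move at their own pace and stop on an object; "grip_force" is the grip in N (left out, the last holds). Time passes only in rows, so rows that do not move let the fingers close. It gives the time, the measured TCP pose, the force and the opening at its end, in the units of the state.
- observe(): the state, without advancing time (a new reading comes with each control period).
- optics.snapshot(name): name is "side" or "top"; returns the picture (420x560x3 uint8, red, green, blue); there is no depth.
- optics.calibration(name): a dict with "fx", "fy", "cx", "cy" (pixels), "D" ([k1, k2, p1, p2, k3] as OpenCV has them; the pictures are not rectified), "eye" and "orientation" of the camera in the world. Camera axes: x right, y down, z forward; pixel columns grow to the right and rows downward; lengths in mm; the calibration is good to about 2 mm. A picture is of the moment at which its call begins. calibration takes no time and is no camera call.
- manip.job_done(): hands the job in, once; it reports no verdict.
The state is a dict: "clock": time; "joint_positions": joint angles; "dq": joint speeds; "joint_efforts": joint torques, N m; "position": TCP position; "orientation": TCP orientation; "contact_force": force on the tool from outside, world axes, zero at the start; "torque": the same for the moment, N m; "finger_gap": finger opening in mm.
Only numpy, scipy, OpenCV 4.12 (cv2) and the standard library are available. Lean on these libraries where they do the work, as an engineer would, in place of code of your own. Each camera call takes 0.05 s, during which the arm holds its last target.

### The job

Lay every plasma cassette from the bench flat in the drawn-out tray of the cold chamber and swing the folded crank handle up on its wheel until it latches upright, then wind the crank clockwise (seen from above) until the tray is fully home. Only once it is home, flip the hasp on the chamber's roof over until it rests in the catch on the tray's front panel, and fold the crank handle flat again. Leave everything else on the bench where it is.

Things in the scene. Friction and masses are not known exactly. Their poses are not given: they have to be found in the camera images.
- unit: the cold-chamber unit, fixed to the bench: a white chamber (180 mm deep, 330 mm wide, roof top 120 mm above the bench) open towards the robot, a steel loading tray in front of it, and to the right (-y) of the tray a grey gearbox with a horizontal hand wheel on top. Origin on the bench under the middle of the drawn-out tray; x points into the chamber (the way the tray goes), y to the left, z up. The chamber's front edge is at x = 90 mm
- tray_floor (a point): centre of the tray's inner floor, 20 mm above the bench; axes as the unit's; moves with the tray. Inside, the tray measures 132 (x) x 268 mm (y), with walls 18 mm above the floor: four cassettes lie side by side with their long sides along x, 64 mm apart centre to centre. The tray carries a front panel at its x = -100 mm (12 thick, 320 wide, top 110 mm above the bench) with the hasp's catch in the middle (36 wide, up to 157 mm above the bench). No lanes or dividers
- tray (a joint): travel of the tray, m: 0 drawn out, 0.18 fully home inside the chamber. Driven by the wheel, 14.3 mm a radian; the gear holds it against pushes
- crank_wheel (a joint): angle of the hand wheel, rad: 0 at the start, grows clockwise seen from above, stops at 12.57 (two full turns, tray home). Stiff: about 0.3 N m, so some 4 N at the crank handle. While the handle is folded its tongue stands between the two prongs of a fixed fork beside the wheel and the wheel cannot turn more than about 8 degrees; at both ends of the travel the handle stands at the fork
- wheel_axis (a point): on the wheel's axis (vertical), at the top of its disc, 88 mm above the bench. Aluminium disc 124 mm across, 16 mm thick; it turns with the wheel. The handle's pivot is 75 mm from the axis, on the unit's -x side at both ends of the travel
- crank_handle (a joint): folding crank handle on the wheel, rad: 0 folded (level, lying across the wheel towards its axis, 26 mm above the disc), 1.57 latched upright. A sprung catch holds both: below about 1.1 it springs back to folded, above it snaps upright. Swinging it takes up to 7 N at the grip, either way
- handle_pivot (a point): pivot of the crank handle, 114 mm above the bench between two cheeks at the wheel's rim (46 mm across); the pivot's axis is level and at right angles to the wheel's radius (along the unit's y at both ends of the wheel's travel)
- handle_grip (a point): point on the handle's centreline 70 mm from the pivot. The grip is a black round sleeve, 24 mm in diameter, from 13 to 87 mm from the pivot, which spins freely about its own length
- hasp (a joint): steel hasp on the chamber's roof, rad: 0 lying back open on the roof (pointing to the unit's +x), 3.14 flipped over towards the robot and level, resting in the catch on the tray's front panel. Falls freely to either side of upright (1.57)
- hasp_pivot (a point): pivot of the hasp, 146 mm above the bench, axis along the unit's y; at the unit's x = 105 mm, y = 0. The hasp is a strip 16 wide and 8 mm thick
- hasp_barrel (a point): centre of the round cross barrel at the hasp's free end, 80 mm from the pivot: 18 mm in diameter, 26 mm long, along the unit's y; take it by its two ends. 26 mm above the roof when open; when closed it hangs free in front of the panel
- cassette1: frozen-plasma cassette: flat aluminium case 100 (its x) x 56 (its y) x 22 mm high with amber strips on top and, standing on its top along its x, a grey carrying rib 60 long x 12 thick (y) x 30 mm high (from 22 to 52 mm above the underside). Take it by the rib from above. 0.25 kg. Origin at the centre of the underside, z up. Starts flat on the bench to the left of the unit. May be absent (None)
- cassette2: frozen-plasma cassette: flat aluminium case 100 (its x) x 56 (its y) x 22 mm high with amber strips on top and, standing on its top along its x, a grey carrying rib 60 long x 12 thick (y) x 30 mm high (from 22 to 52 mm above the underside). Take it by the rib from above. 0.25 kg. Origin at the centre of the underside, z up. Starts flat on the bench to the left of the unit. May be absent (None)
- cassette3: frozen-plasma cassette: flat aluminium case 100 (its x) x 56 (its y) x 22 mm high with amber strips on top and, standing on its top along its x, a grey carrying rib 60 long x 12 thick (y) x 30 mm high (from 22 to 52 mm above the underside). Take it by the rib from above. 0.25 kg. Origin at the centre of the underside, z up. Starts flat on the bench to the left of the unit. May be absent (None)
- cassette4: frozen-plasma cassette: flat aluminium case 100 (its x) x 56 (its y) x 22 mm high with amber strips on top and, standing on its top along its x, a grey carrying rib 60 long x 12 thick (y) x 30 mm high (from 22 to 52 mm above the underside). Take it by the rib from above. 0.25 kg. Origin at the centre of the underside, z up. Starts flat on the bench to the left of the unit. May be absent (None)
- spray: bystander: bottle 60 mm across, 150 mm high, upright; origin at the underside
- tape: bystander: roll of tape lying flat, 80 mm across, 24 mm high; origin at the underside
- beaker: bystander: white cup 64 mm across, 80 mm high; origin at the underside
- marker: bystander: black marker pen lying on the bench, 120 mm long, 16 mm across
- jar: bystander: jar 56 mm across, 70 mm high; origin at the underside
- dish: bystander: open steel dish 100 x 150 x 30 mm; origin at the underside
Not all that is in view belongs to the job. What is shaped like the cassette1 but red is not meant.

How it is judged (in metres and radians):
On the way, in this order (a step that is already met when the one before it is completed fails the run):
1. every cassette lies flat in the drawn-out tray and the crank handle stands latched upright, before the wheel is turned (x of cassette1 in the frame of tray_floor between -0.066 and 0.066 m and y of cassette1 in the frame of tray_floor between -0.134 and 0.134 m and z of cassette1 in the frame of tray_floor between -0.004 and 0.008 m and angle between each of cassette1, cassette2, cassette3, cassette4's own z axis and vertical below 0.12 rad and x of cassette2 in the frame of tray_floor between -0.066 and 0.066 m and y of cassette2 in the frame of tray_floor between -0.134 and 0.134 m and z of cassette2 in the frame of tray_floor between -0.004 and 0.008 m and x of cassette3 in the frame of tray_floor between -0.066 and 0.066 m and y of cassette3 in the frame of tray_floor between -0.134 and 0.134 m and z of cassette3 in the frame of tray_floor between -0.004 and 0.008 m and x of cassette4 in the frame of tray_floor between -0.066 and 0.066 m and y of cassette4 in the frame of tray_floor between -0.134 and 0.134 m and z of cassette4 in the frame of tray_floor between -0.004 and 0.008 m and value of joint crank_handle above 1.45 rad and value of joint crank_wheel below 0.4 rad), for 0.2 s.
2. the tray is wound fully home by the crank (value of joint crank_wheel above 12.42 rad and value of joint tray above 0.177 m), for 0.2 s.
3. the hasp is flipped over and rests in the catch (value of joint hasp above 3.04 rad and value of joint crank_wheel above 12.42 rad), for 0.2 s.
At the end, for the whole second after the job is handed in: every cassette lies flat (within 0.12 rad) on the tray's floor inside its walls; the wheel is past 12.42 rad and the tray past 0.177 m (home at 0.18); the hasp is past 3.04 rad, in its catch; the crank handle is folded to below 0.12 rad (all of step 3 and x of cassette1 in the frame of tray_floor between -0.066 and 0.066 m and y of cassette1 in the frame of tray_floor between -0.134 and 0.134 m and z of cassette1 in the frame of tray_floor between -0.004 and 0.008 m and angle between each of cassette1, cassette2, cassette3, cassette4's own z axis and vertical below 0.12 rad and x of cassette2 in the frame of tray_floor between -0.066 and 0.066 m and y of cassette2 in the frame of tray_floor between -0.134 and 0.134 m and z of cassette2 in the frame of tray_floor between -0.004 and 0.008 m and x of cassette3 in the frame of tray_floor between -0.066 and 0.066 m and y of cassette3 in the frame of tray_floor between -0.134 and 0.134 m and z of cassette3 in the frame of tray_floor between -0.004 and 0.008 m and x of cassette4 in the frame of tray_floor between -0.066 and 0.066 m and y of cassette4 in the frame of tray_floor between -0.134 and 0.134 m and z of cassette4 in the frame of tray_floor between -0.004 and 0.008 m and value of joint tray above 0.177 m and value of joint crank_handle below 0.12 rad); the robot touches nothing.
It fails at once if the hasp is swung over before the tray is home (value of joint hasp above 2.2 rad and value of joint crank_wheel below 12.3 rad).
It fails at once if a bystander is pushed more than 50 mm (distance of any of spray, tape, beaker, marker, jar, dish from where it was at the start of the episode above 0.05 m).
It fails at once if a standing bystander is knocked over (angle between any of spray, tape, beaker, jar, dish's own z axis and vertical above 0.6 rad).
Of cassette1, cassette2, cassette3, cassette4 only 2 to 4 are there at a start; the rules pass over those that are not, and their reading is None.
At some moment in a run one of cassette1, cassette2, cassette3, cassette4 may be knocked a few centimetres aside while the robot is not near it.
Once in a run the grip may slacken for a moment while it holds something.
It also fails if it takes over 210 s, if anything falls off the work surface, if the arm or the gripper's body presses on something with over 40 N, if the wrist force passes 120 N, or if a joint passes its speed limit or range.

## Working session

There is one attempt and no reset: what is moved stays moved. The work goes in short steps, Python scripts to look and compute and a tool call to move; the robot and the scene stay as the last step left them, time stands still between calls to the robot, and variables do not carry over. Pictures are saved under pics/ and viewed, and the job is handed in when it is done.

Besides the shell and the picture viewer there is one more tool, called after "Request:" in YAML: its name, and indented under it one key for each argument. carry_out: Moves the arm, as the interface text tells. Its arguments: {"type":"object","properties":{"plan":{"type":"array"},"grip_force":{"type":"number"}},"required":["plan"]}

```bash
mkdir -p pics
python3 - <<'E'
from plant import observe, optics, manip
import cv2
print(observe()); print(manip.tcp_to_grasp)
for n in("side","top"):
    im=optics.snapshot(n); cv2.imwrite(f"pics/{n}0.png",im[:,:,::-1]); print(optics.calibration(n))
E
```

```text
{'clock': 0.0, 'joint_positions': array([-1.18777622,  0.62936394,  0.03843486,  1.51838317, -0.02698882,
        0.99628605, -0.0200212 ]), 'dq': array([ 0.00106852,  0.00062703, -0.00082718, -0.00061888,  0.00087832,
       -0.00119167, -0.000602  ]), 'joint_efforts': array([ 2.01916606e-05, -5.63393104e+01,  1.22582886e+00, -1.93445581e+01,
        1.08931668e-02,  1.08044173e-02, -6.78483488e-06]), 'position': array([281.715369  , 585.02206149, 204.27261221]), 'orientation': array([-0.68871027,  0.69004051, -0.1574969 ,  0.15721636]), 'contact_force': array([0.56550881, 0.35316271, 0.5941511 ]), 'torque': array([-0.0532305 , -0.02309378,  0.01446563]), 'finger_gap': 85.54737433647098}
18.700000000000003
{'fx': 381.14806535342274, 'fy': 381.14806535342274, 'cx': 277.65317764623757, 'cy': 206.20279304744855, 'D': array([-0.08490748,  0.        ,  0.        ,  0.        ,  0.        ]), 'eye': array([ -35.31984708, 1088.33606637,  821.77133156]), 'orientation': array([ 0.10886345, -0.22115881,  0.85811991, -0.45040843])}
{'fx': 488.6336873301565, 'fy': 488.6336873301565, 'cx': 275.4517349430356, 'cy': 209.13715961847464, 'D': array([0.02212002, 0.        , 0.        , 0.        , 0.        ]), 'eye': array([ 182.57691307,  137.79343441, 1766.51457362]), 'orientation': array([ 0.06323809, -0.69996092,  0.70846121, -0.06433021])}
```

View pics/side0.png

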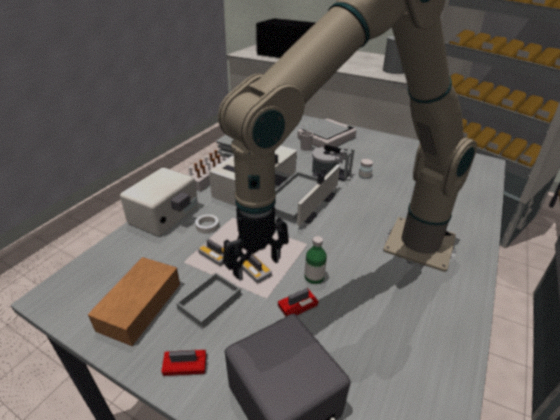

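View pics/top0.png

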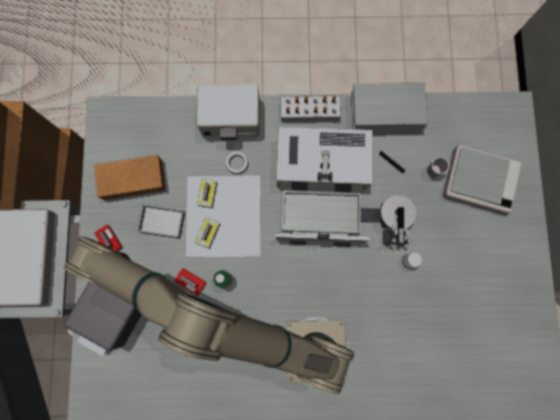

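```bash
cat > h.py <<'E'
from plant import observe, optics, manip
import cv2, numpy as np
from scipy.spatial.transform import Rotation as R
C={n:optics.calibration(n) for n in("side","top")}
def rot(q): return R.from_quat([q[1],q[2],q[3],q[0]]).as_matrix()
def K(c): return np.array([[c['fx'],0,c['cx']],[0,c['fy'],c['cy']],[0,0,1.]])
def ray(n,uv):
    c=C[n]; p=cv2.undistortPoints(np.array([[uv]],float),K(c),c['D'])[0,0]
    d=rot(c['orientation'])@np.array([p[0],p[1],1]); return c['eye'],d/np.linalg.norm(d)
def plane(n,uv,z):
    o,d=ray(n,uv); return o+d*(z-o[2])/d[2]
def tri(a,b):
    o1,d1=ray("top",a);o2,d2=ray("side",b)
    A=np.stack([d1,-d2],1);s=np.linalg.lstsq(A,o2-o1,rcond=None)[0]
    p,q=o1+s[0]*d1,o2+s[1]*d2; return (p+q)/2,np.linalg.norm(p-q)
def proj(n,P):
    c=C[n];Rm=rot(c['orientation']).T
    return cv2.projectPoints(np.atleast_2d(np.array(P,float)),cv2.Rodrigues(Rm)[0],-Rm@c['eye'],K(c),c['D'])[0][:,0]
def crop(im,x0,x1,y0,y1,s,name):
    o=cv2.resize(im[y0:y1,x0:x1,::-1],None,fx=s,fy=s,interpolation=cv2.INTER_CUBIC)
    for x in range((x0+9)//10*10,x1,10): cv2.putText(o,str(x),((x-x0)*s,8),0,.3,(0,255,255)); cv2.line(o,((x-x0)*s,10),((x-x0)*s,16),(0,255,255))
    for y in range((y0+9)//10*10,y1,10): cv2.putText(o,str(y),(0,(y-y0)*s+4),0,.3,(0,255,255))
    cv2.imwrite(f"pics/{name}.png",o)
def shots(t):
    r={}
    for n in("side","top"):
        im=optics.snapshot(n);cv2.imwrite(f"pics/{n}{t}.png",im[:,:,::-1]);r[n]=im
    return r
def to(target,yaw=None):
    """shift in tool axes from the measured pose to target"""
    s=observe();M=rot(s['orientation']);d=np.array(target)-s['position']
    print('tool d',np.round(M.T@d,1),'dist/rows',np.round(np.linalg.norm(d),1),np.linalg.norm(d)/41)
    z=M[:,2]; print('pos',np.round(s['position'],1),'jaw yaw deg',np.degrees(np.arctan2(z[1],z[0])).round(2),'gap',round(s['finger_gap'],1),'F',np.round(s['contact_force'],1),'t',round(s['clock'],2))
    return M
E
python3 - <<'E'
from h import *
a=cv2.imread('pics/top0.png')[:,:,::-1];b=cv2.imread('pics/side0.png')[:,:,::-1]
crop(a,265,435,115,275,4,'t1');crop(b,190,380,110,235,4,'s1')
M=to([0,0,0]);print(M)
E
```

```text
tool d [   0.   205.5 -649.1] dist/rows 680.8 16.60580080198231
pos [281.8 585.1 204.4] jaw yaw deg 64.29 gap 85.2 F [ 0.   0.4 -0.4] t 0.1
[[ 9.00982920e-01 -6.80774370e-04  4.33854024e-01]
 [-4.33854557e-01 -1.48660538e-03  9.00981694e-01]
 [ 3.16044816e-05 -9.99998663e-01 -1.63476312e-03]]
```

View pics/t1.png

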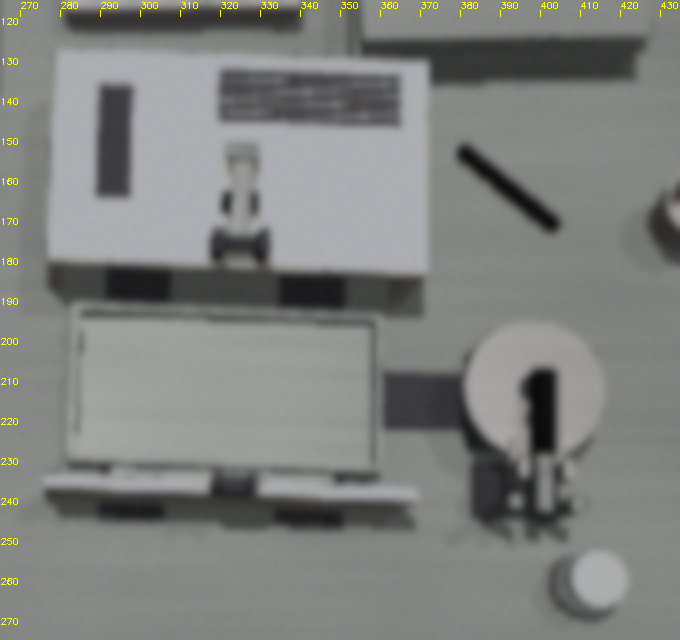

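View pics/s1.png

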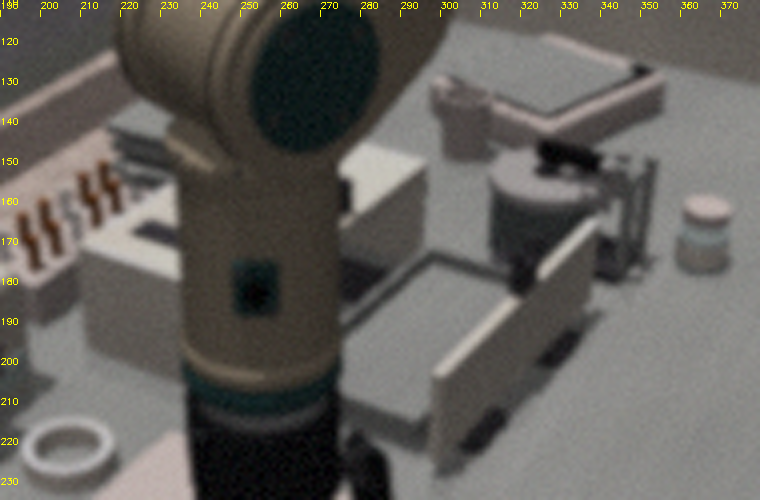

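Run:
```python
from h import *
f=lambda x,y:(265+x/4-.0,115+y/4)
c=[plane('top',f(*p),120)[:2] for p in[(57,50),(430,60),(427,274),(48,262)]]
print(np.round(c,1)); c=np.array(c)
print([np.linalg.norm(c[i]-c[(i+1)%4]).round(1) for i in range(4)])
w=plane('top',f(535,388),88);print('wheel',w)
print('wheel diam',np.linalg.norm(plane('top',f(465,388),88)-plane('top',f(606,388),88)))
l=plane('top',f(44,480),110);r=plane('top',f(418,494),110);print('panel',l,r,np.linalg.norm(l-r))
# roof-mask rect
im=cv2.imread('pics/top0.png');hsv=cv2.cvtColor(im,cv2.COLOR_BGR2HSV)
m=np.zeros(im.shape[:2],np.uint8);s=im[115:195,270:380].astype(int)
m[115:195,270:380]=(s.min(2)>150)*255
m=cv2.morphologyEx(m,cv2.MORPH_CLOSE,np.ones((25,25)))
cs=max(cv2.findContours(m,0,2)[0],key=cv2.contourArea)
u=cv2.undistortPoints(cs.astype(float),K(C['top']),C['top']['D'],P=K(C['top'])).reshape(-1,2)
P=np.array([plane('top',p,120)[:2] for p in cs[:,0].astype(float)+0.0],np.float32)
print(cv2.minAreaRect(P))
# amber
for n in('top','side'):
    im=cv2.imread(f'pics/{n}0.png');hsv=cv2.cvtColor(im,cv2.COLOR_BGR2HSV)
    m=cv2.inRange(hsv,(18,100,80),(38,255,255))
    for c in cv2.findContours(m,0,2)[0]:
        if cv2.contourArea(c)>8: print(n,cv2.contourArea(c),cv2.boundingRect(c))
a=cv2.imread('pics/top0.png')[:,:,::-1];b=cv2.imread('pics/side0.png')[:,:,::-1]
crop(a,180,270,145,265,6,'t2');crop(b,180,320,200,300,5,'s2')
```

```text
[[ 776.1  116.4]
 [ 762.7 -212.1]
 [ 569.3 -200.4]
 [ 584.   126.8]]
[np.float64(328.8), np.float64(193.7), np.float64(327.6), np.float64(192.4)]
wheel [ 473.82488884 -296.06558699   88.        ]
wheel diam 122.46823983973078
panel [395.36574452 132.59295069 110.        ] [ 379.59997618 -185.70056648  110.        ] 318.68373432625145
((701.8925170898438, -40.58441162109375), (327.30841064453125, 240.9805908203125), 87.1438980102539)
top 92.5 (205, 224, 12, 21)
top 21.0 (202, 220, 7, 9)
top 88.0 (207, 182, 8, 22)
top 19.5 (201, 181, 5, 10)
side 9.0 (254, 273, 7, 4)
side 28.5 (261, 263, 9, 9)
side 35.5 (243, 260, 11, 9)
side 9.5 (217, 256, 6, 4)
side 42.5 (200, 246, 12, 8)
side 172.0 (522, 143, 19, 24)
side 268.0 (503, 138, 24, 23)
side 190.5 (491, 132, 20, 22)
side 431.0 (462, 119, 34, 30)
side 167.5 (538, 100, 21, 22)
side 1320.0 (451, 73, 92, 43)
side 1229.5 (451, 30, 109, 36)
side 80.0 (536, 0, 24, 9)
side 18.5 (515, 0, 18, 4)
```

View pics/t2.png

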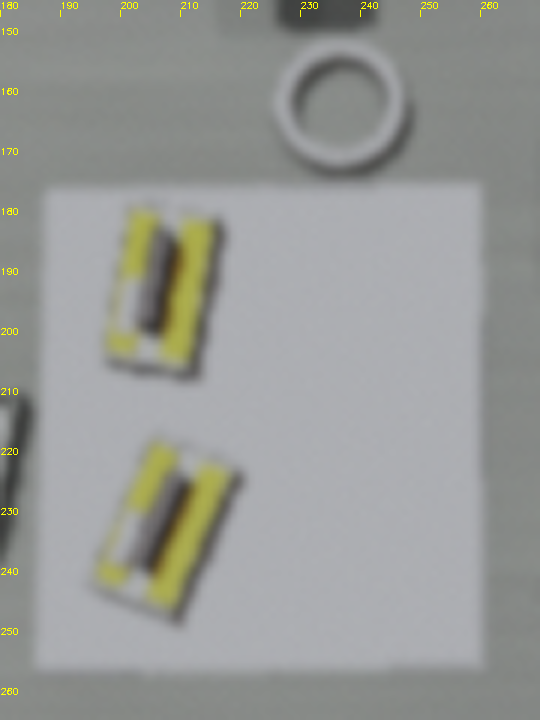

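View pics/s2.png

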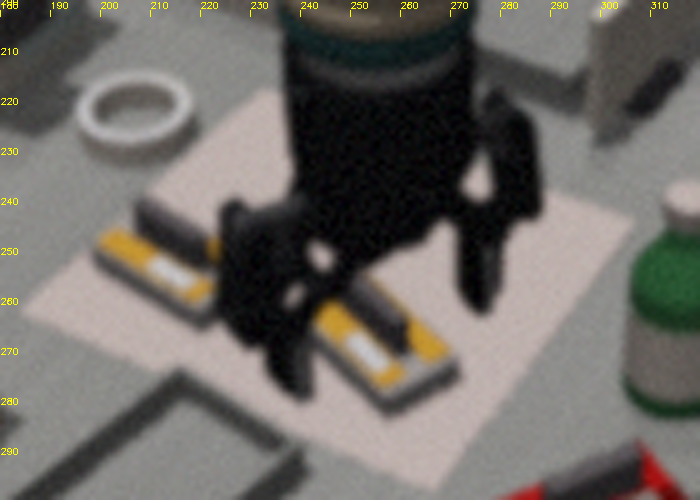

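Run:
```python
from h import *
g=cv2.cvtColor(cv2.imread('pics/top0.png'),cv2.COLOR_BGR2GRAY)
for x in(300,345):
    print(x,[(y,int(g[y,x-4:x+5].mean())) for y in range(120,135)],'\n',[(y,int(g[y,x-4:x+5].mean())) for y in range(176,200)],'\n',[(y,int(g[y,x-4:x+5].mean())) for y in range(226,250)])
crop(cv2.imread('pics/top0.png')[:,:,::-1],370,430,190,255,10,'t3')
crop(cv2.imread('pics/top0.png')[:,:,::-1],300,350,145,245,7,'t4')
```

```text
300 [(120, 52), (121, 59), (122, 73), (123, 99), (124, 121), (125, 131), (126, 138), (127, 151), (128, 165), (129, 172), (130, 174), (131, 173), (132, 173), (133, 173), (134, 172)] 
 [(176, 173), (177, 173), (178, 173), (179, 164), (180, 138), (181, 92), (182, 51), (183, 32), (184, 27), (185, 27), (186, 27), (187, 27), (188, 28), (189, 38), (190, 68), (191, 100), (192, 108), (193, 98), (194, 116), (195, 146), (196, 158), (197, 159), (198, 159), (199, 158)] 
 [(226, 161), (227, 159), (228, 158), (229, 151), (230, 130), (231, 111), (232, 124), (233, 143), (234, 155), (235, 166), (236, 163), (237, 135), (238, 89), (239, 58), (240, 46), (241, 36), (242, 30), (243, 32), (244, 52), (245, 87), (246, 116), (247, 131), (248, 135), (249, 137)]
345 [(120, 124), (121, 124), (122, 123), (123, 123), (124, 123), (125, 124), (126, 124), (127, 125), (128, 130), (129, 148), (130, 165), (131, 166), (132, 148), (133, 112), (134, 81)] 
 [(176, 173), (177, 173), (178, 174), (179, 173), (180, 171), (181, 161), (182, 129), (183, 80), (184, 41), (185, 29), (186, 27), (187, 27), (188, 26), (189, 27), (190, 29), (191, 45), (192, 78), (193, 105), (194, 105), (195, 99), (196, 121), (197, 144), (198, 152), (199, 151)] 
 [(226, 151), (227, 151), (228, 151), (229, 152), (230, 151), (231, 140), (232, 120), (233, 112), (234, 127), (235, 142), (236, 155), (237, 165), (238, 158), (239, 127), (240, 84), (241, 57), (242, 44), (243, 34), (244, 31), (245, 37), (246, 57), (247, 88), (248, 116), (249, 128)]
```

View pics/t3.png

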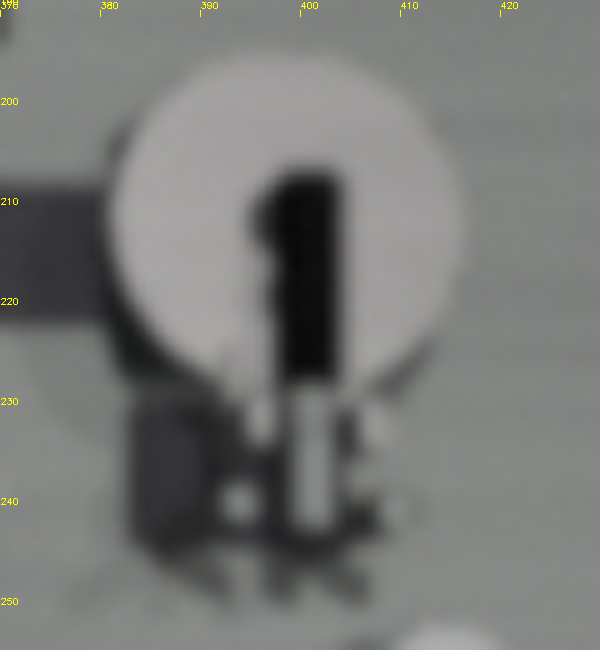

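View pics/t4.png

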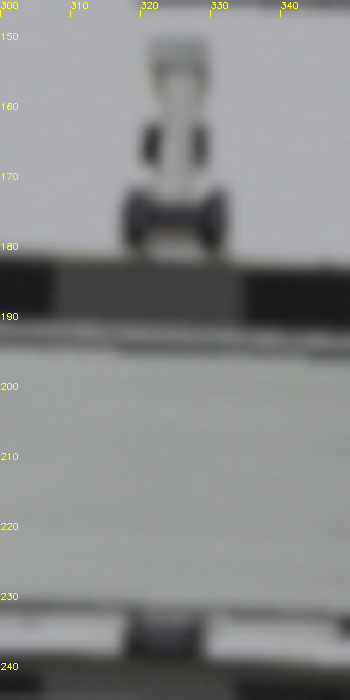

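Run:
```python
from h import *
t=lambda u,v,z:plane('top',(u,v),z)[:2]
e=[t(300,180.3,120),t(345,182.3,120)];p=[t(300,237.7,110),t(345,239.8,110)]
for a,b in(e,p): print(a,b,np.degrees(np.arctan2(*(a-b))))
ux=np.array([np.cos(np.radians(-2.75)),np.sin(np.radians(-2.75))]);uy=np.array([-ux[1],ux[0]])
print('along ux: roof90',[q@ux-90 for q in e],'panel',[q@ux+106 for q in p])
for nm,q in dict(roofL=t(277,180.5,120),roofR=t(371.75,183.5,120),panL=t(276,235,110),panR=t(369.5,238.5,110),barrel=t(325.2,153,146),pivot=t(325,176,146),catch=t(323.5,234.5,157),wheel=t(398.3,212.8,88),grip0=t(400.5,206.5,114),grip1=t(400.5,228,114),hp=t(400.8,232,114)).items(): print(nm,np.round(q,1),'unit-dir',np.round([q@ux,q@uy],1))
```

```text
[583.75039762  47.186917  ] [ 574.73718832 -108.25551847] 3.318535592308556
[385.11825095  50.8871645 ] [ 376.11867574 -102.17006977] 3.3650462323930044
along ux: roof90 [np.float64(490.8142028001554), np.float64(489.2692103821521)] panel [np.float64(488.23327265094485), np.float64(486.5874611313225)]
roofL [584.  126.8] unit-dir [577.2 154.7]
roofR [ 569.3 -200.4] unit-dir [ 578.3 -172.9]
panL [395.4 132.6] unit-dir [388.5 151.4]
panR [ 379.6 -185.7] unit-dir [ 388.1 -167.3]
barrel [672.9 -40.1] unit-dir [674.   -7.8]
pivot [591.4 -37. ] unit-dir [592.5  -8.6]
catch [389.1 -24.8] unit-dir [389.9  -6.1]
wheel [ 471.  -294.3] unit-dir [ 484.6 -271.4]
grip0 [ 488.4 -296.4] unit-dir [ 502.1 -272.7]
grip1 [ 413.9 -292.1] unit-dir [ 427.4 -271.9]
hp [ 400.1 -292.3] unit-dir [ 413.7 -272.8]
```

```bash
cat >> h.py <<'E'
def amber(im,box,z=22,n='top'):
    x0,x1,y0,y1=box
    hsv=cv2.cvtColor(np.ascontiguousarray(im[y0:y1,x0:x1,::-1]),cv2.COLOR_BGR2HSV)
    hsv=cv2.resize(hsv,None,fx=6,fy=6,interpolation=cv2.INTER_CUBIC)
    m=cv2.inRange(hsv,(18,70,80),(38,255,255));ys,xs=np.nonzero(m)
    P=np.array([plane(n,((x+.5)/6-.5+x0,(y+.5)/6-.5+y0),z)[:2] for x,y in zip(xs[::3],ys[::3])],np.float32)
    return cv2.minAreaRect(P)
E
python3 - <<'E'
from h import *
im=cv2.imread('pics/top0.png')[:,:,::-1]
print(amber(im,(190,225,170,213)));print(amber(im,(190,225,214,255)))
t=lambda u,v,z:plane('top',(u,v),z)[:2].round(1)
f=lambda x,y,z:t(180+x/6,145+y/6,z)
# rib top ends
print('A rib',f(162,232,52),f(150,335,52),'B rib',f(180,482,52),f(142,572,52))
print('A case',[f(*p,22) for p in((135,205),(222,225),(196,370),(110,357))])
print('B case',[f(*p,22) for p in((158,440),(240,475),(180,618),(96,580))])
print('jar',t(414.5,260,70),'spray',t(222,278,120))
E
```

```text
((566.77783203125, 384.18414306640625), (52.510009765625, 86.976318359375), 80.79296875)
((420.022216796875, 380.770751953125), (52.731781005859375, 87.01335906982422), 67.62207794189453)
A rib [591.8 378.4] [528.9 384.8] B rib [440.2 365.9] [387.  387.5]
A case [array([616.1, 399.4]), array([603. , 346.1]), array([513., 361.]), array([521.7, 413.1])]
B case [array([470.4, 383.4]), array([448.5, 333.8]), array([362.8, 368.8]), array([386.1, 419.2])]
jar [ 307.9 -345.2] spray [251.9 314.6]
```

Run:
```python
from h import *
to([416.5,377.5,150])
```

```text
tool d [ 211.5   54.6 -128.5] dist/rows 253.4 6.181230915591889
pos [281.8 585.1 204.4] jaw yaw deg 64.29 gap 85.2 F [ 0.   0.4 -0.4] t 0.1
```

Request:
carry_out:
  plan:
    - [60,30.2,7.8,-18.4,0]
    - [60,30.2,7.8,-18.4,0]
    - [60,30.2,7.8,-18.4,0]
    - [60,30.2,7.8,-18.4,0]
    - [60,30.2,7.8,-18.4,0]
    - [60,30.2,7.8,-18.4,0]
    - [60,30.3,7.8,-18.1,0]
    - [60,0,0,0,-3.3]
  grip_force: 60

```text
clock: 0.77
position: [421.3, 368.5, 148.9]
orientation: [-0.69, 0.696, -0.14, 0.142]
contact_force: [0.8, -0.3, -0.5]
finger_gap: 60.2
```

Run:
```python
from h import *
to([416.5,377.5,28])
r=shots(1)
crop(r['side'],150,330,180,310,4,'s3')
```

```text
tool d [ -8.3 120.8   7.3] dist/rows 121.3 2.959181169782425
pos [421.3 368.5 148.9] jaw yaw deg 66.99 gap 60.2 F [ 0.8 -0.3 -0.5] t 0.77
```

View pics/s3.png

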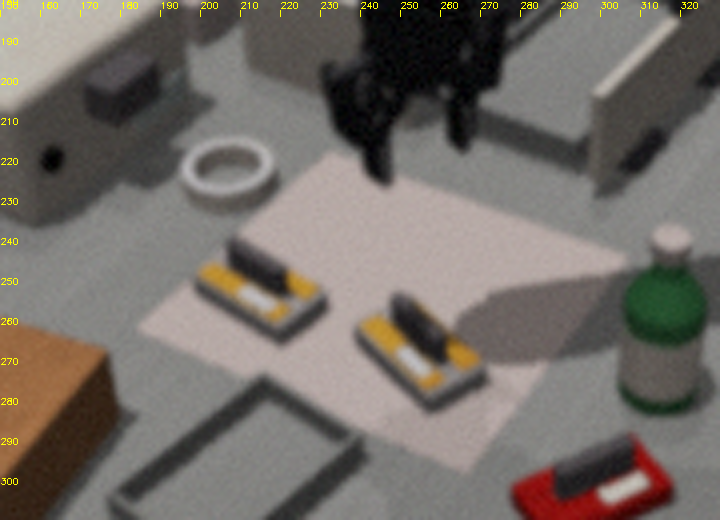

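View pics/top1.png

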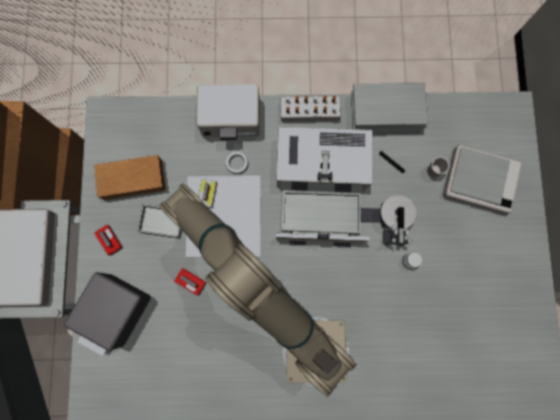

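Run:
```python
from h import *
print(proj('side',[421.3,368.5,148.9]),proj('top',[421,368,149]))
f=lambda x,y,z:plane('side',(150+x/4,180+y/4),z).round(1)
# rib tops ends (z52): A
print('A rib',f(236,238,52),f(288,272,52),'B rib',f(400,292,52),f(447,345,52))
print('A case',[f(*p,22) for p in((197,282),(282,332),(326,292))],'B',[f(*p,22) for p in((357,333),(430,400),(487,368))])
```

```text
[[254.54094941 229.66405994]] [[205.47398774 226.74508467]]
A rib [585.7 378.   52. ] [526.6 391.   52. ] B rib [440.1 368.2  52. ] [380.3 400.1  52. ]
A case [array([604. , 409.1,  22. ]), array([512.4, 422.6,  22. ]), array([508.9, 368.6,  22. ])] B [array([462.4, 395.5,  22. ]), array([378.4, 428.3,  22. ]), array([358.4, 379.8,  22. ])]
```

Run:
```python
from h import *
to([414,382,28])
```

```text
tool d [ -5.8 122.    4.4] dist/rows 122.3 2.9817697661863325
pos [417.8 375.9 150. ] jaw yaw deg 67.37 gap 60.2 F [0.3 1.5 0.7] t 0.87
```

Request:
carry_out:
  plan:
    - [60,-5.8,40,4.4,0]
    - [60,0,40,0,0]
    - [60,0,30,0,0]
    - [60,0,10.5,0,0]
    - [60,0,0,0,0]
    - [0,0,0,0,0]
    - [0,0,0,0,0]
    - [0,0,0,0,0]
  grip_force: 60

```text
clock: 1.53
position: [414.2, 385.8, 32.1]
orientation: [0.695, -0.692, 0.137, -0.138]
contact_force: [-0.0, -0.5, -0.3]
finger_gap: 24.2
```

Request:
carry_out:
  plan:
    - [0,0,0,0,0]
    - [0,0,0,0,0]
    - [0,0,0,0,0]

```text
clock: 1.78
position: [413.5, 384.7, 31.0]
orientation: [0.694, -0.693, 0.137, -0.138]
contact_force: [0.9, -0.3, -0.5]
finger_gap: -0.1
```

Run:
```python
from h import *
to([414,382,28])
r=shots(2)
crop(r['side'],150,330,180,310,4,'s4')
```

```text
tool d [ 1.5  3.  -2.3] dist/rows 4.0 0.09869777458883784
pos [413.5 384.7  31. ] jaw yaw deg 67.57 gap -0.1 F [ 0.9 -0.3 -0.5] t 1.78
```

View pics/s4.png

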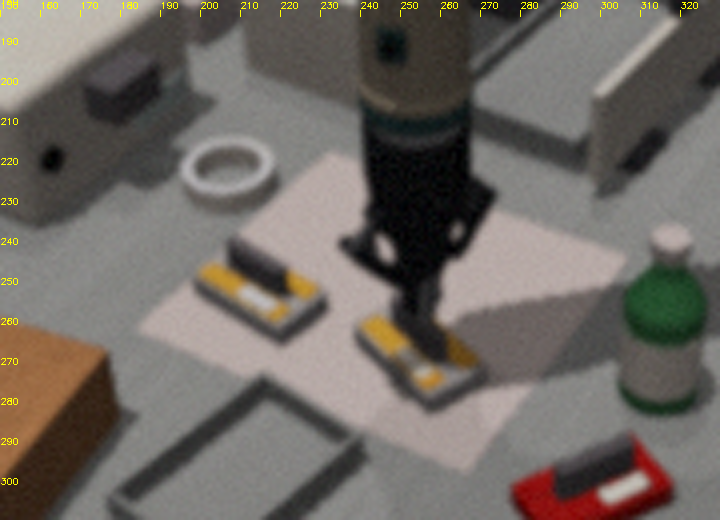

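Run:
```python
from h import *
p=observe()['position']
print((proj('side',p)-[230,225])*12, (proj('side',p+[0,0,50])-[230,225])*12)
im=cv2.imread('pics/side2.png')[:,:,::-1];crop(im,230,280,225,275,12,'s5')
im=cv2.imread('pics/side1.png')[:,:,::-1];crop(im,230,280,225,275,12,'s6')
```

```text
[[299.36326109 474.26155142]] [[294.6807108  323.36678728]]
```

View pics/s5.png

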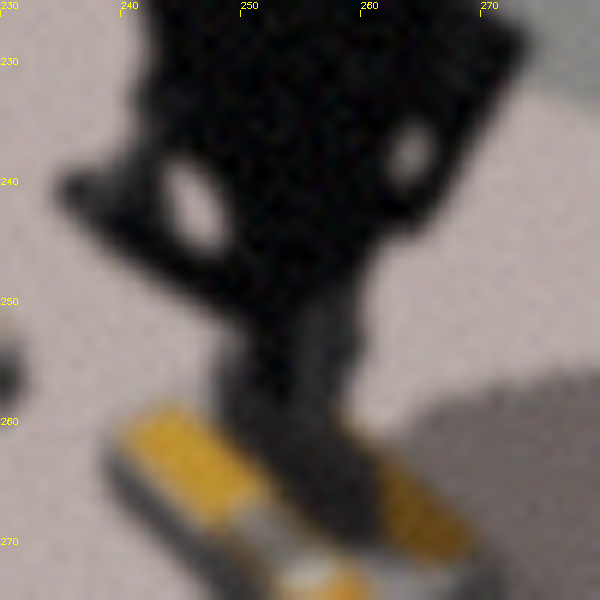

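View pics/s6.png

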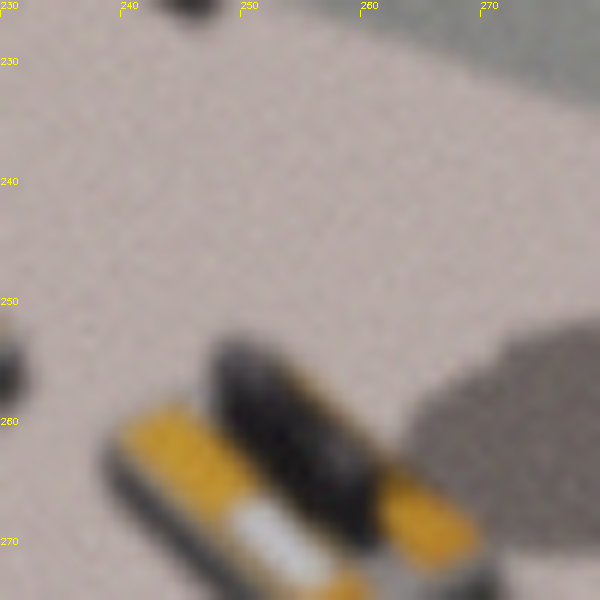

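Run:
```python
from h import *
o=[]
for k in(1,2):
    im=cv2.imread(f'pics/side{k}.png')[225:280,235:280].astype(float)
    im=np.clip((im/255)**.5*1.1*255,0,255).astype(np.uint8)
    o.append(cv2.resize(im,None,fx=8,fy=8,interpolation=cv2.INTER_CUBIC))
cv2.imwrite('pics/c1.png',np.hstack(o))
print(observe()['finger_gap'])
```

```text
0.1650149639696638
```

View pics/c1.png

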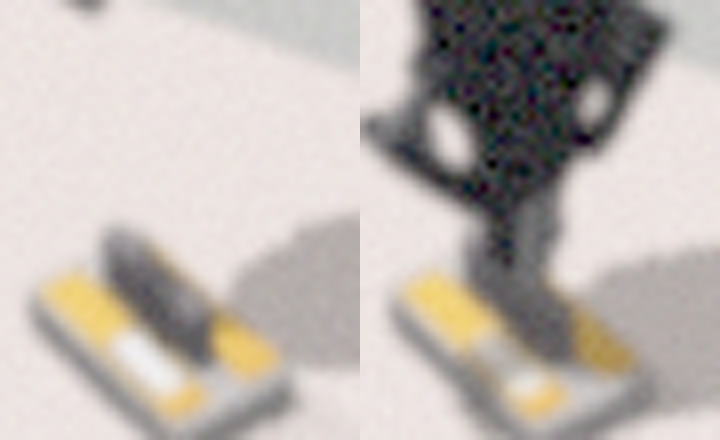

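Run:
```python
from h import *
T=lambda x,y:(180+x/6,145+y/6)
S=lambda x,y:(150+x/4,180+y/4)
for a,b in(((162,232),(236,238)),((150,335),(288,272)),((180,482),(400,292)),((142,572),(447,345))): print('rib',tri(T(*a),S(*b)))
for a,b in(((135,205),(197,282)),((110,357),(282,332)),((196,370),(326,292)),((158,440),(357,333)),((96,580),(430,400)),((180,618),(487,368))): print('case',tri(T(*a),S(*b)))
r=cv2.imread('pics/top2.png')[:,:,::-1];crop(r,170,270,165,265,6,'t5')
```

```text
rib (array([589.68078823, 377.29127099,  50.6314758 ]), np.float64(5.458667934995964))
rib (array([530.38908421, 385.76236204,  46.29858732]), np.float64(0.6968797648738347))
rib (array([440.84113335, 366.2900127 ,  50.03981729]), np.float64(0.8449084142257878))
rib (array([387.83105654, 389.03782667,  39.41276714]), np.float64(1.4680956482439287))
case (array([616.49332854, 399.6919172 ,  10.11895332]), np.float64(5.718524401135794))
case (array([522.02320176, 413.92828412,  10.97151578]), np.float64(3.926141012813512))
case (array([514.27333456, 361.8613956 ,  14.43748457]), np.float64(0.43969743725775823))
case (array([471.49088136, 384.71860789,   9.21350555]), np.float64(2.1962042942785946))
case (array([385.60651586, 420.16694021,  11.58899843]), np.float64(3.7371593531075176))
case (array([363.83400452, 370.2520872 ,  11.166014  ]), np.float64(0.1122822875974013))
```

View pics/t5.png

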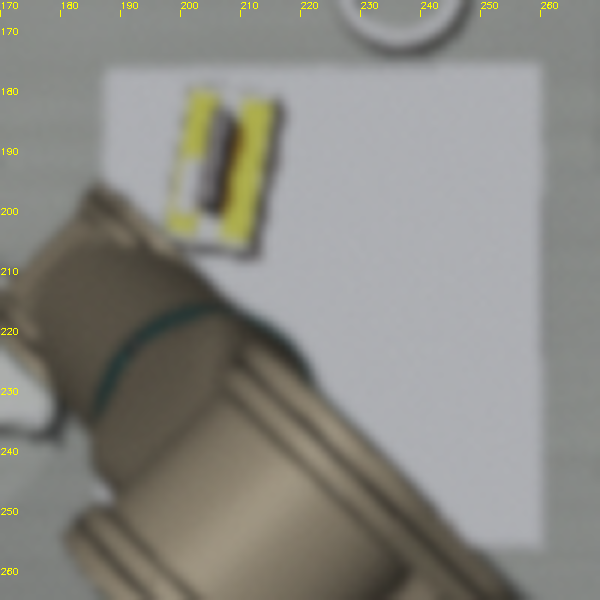

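Request:
carry_out:
  plan:
    - [0,0,-30,0,0]
    - [0,0,-30,0,0]
    - [0,0,0,0,0]
    - [0,0,0,0,0]

```text
clock: 2.22
position: [414.2, 385.4, 91.8]
orientation: [0.695, -0.692, 0.137, -0.138]
contact_force: [0.1, -0.9, -1.2]
finger_gap: 0.3
```

Run:
```python
from h import *
to([414,382,28])
r=shots(3);s=observe();p=s['position']
im=(np.clip((r['side']/255.)**.5*255,0,255)).astype(np.uint8)
crop(im,225,290,200,275,8,'s7')
for z in(0,-19,10): print(z,proj('side',p-[0,0,z]))
```

```text
tool d [ 1.  63.8 -3.4] dist/rows 63.9 1.5579046252024262
pos [414.2 385.4  91.8] jaw yaw deg 67.58 gap 0.3 F [ 0.1 -0.9 -1.2] t 2.22
0 [[254.74902683 249.5270497 ]]
-19 [[254.59801662 244.52058491]]
10 [[254.82755629 252.12117481]]
```

View pics/s7.png

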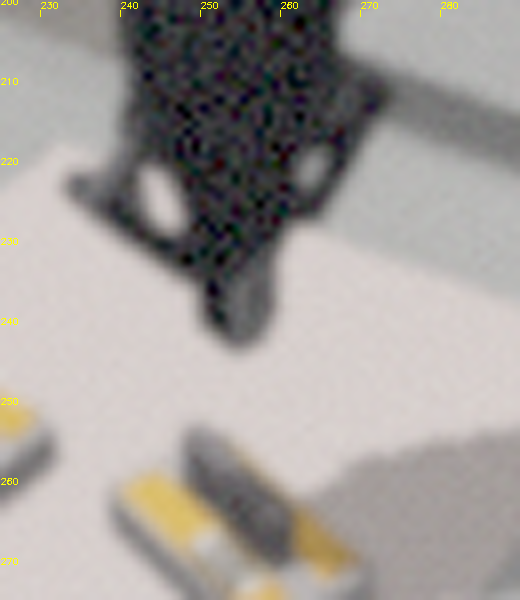

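Request:
carry_out:
  plan:
    - [45,0,0,-3,0]
    - [45,0,20,0,0]
    - [45,0,20,0,0]
    - [45,0,15,0,0]
    - [45,0,5,0,0]
    - [45,0,0,0,0]
  grip_force: 60

```text
clock: 2.82
position: [410.6, 380.1, 28.0]
orientation: [-0.692, 0.695, -0.138, 0.137]
contact_force: [0.7, 0.8, 1.1]
finger_gap: 44.8
```

Request:
carry_out:
  plan:
    - [45,0,3,0,0]
    - [45,0,0,0,0]

```text
clock: 2.98
position: [412.1, 381.7, 27.2]
orientation: [0.694, -0.694, 0.137, -0.138]
contact_force: [-0.0, 0.1, 0.6]
finger_gap: 45.0
```

Request:
carry_out:
  plan:
    - [45,0,3,0,0]
    - [45,0,0,0,0]

```text
clock: 3.15
position: [412.2, 381.8, 24.4]
orientation: [0.694, -0.693, 0.137, -0.138]
contact_force: [-0.2, 0.1, 0.0]
finger_gap: 44.9
```

Run:
```python
from h import *
r=shots(4);s=observe();p=s['position'];print(p)
im=(np.clip((r['side']/255.)**.5*255,0,255)).astype(np.uint8)
crop(im,225,290,220,285,9,'s8')
```

```text
[412.13618514 381.79949892  24.49256008]
```

View pics/s8.png

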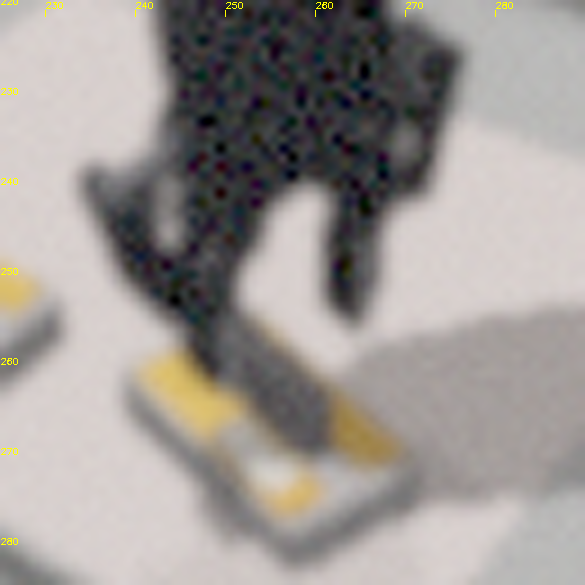

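Run:
```python
from h import *
s=observe();p=s['position'];j=rot(s['orientation'])[:,2]
for dz in(0,10,20,30): print(dz,[proj('side',p+[0,0,dz]+k*22.5*j).round(1) for k in(-1,1)])
for q in((417,377),(414,382)):
  L=np.array([np.cos(np.radians(-22.4)),np.sin(np.radians(-22.4)),0])
  print('rib ends top',[proj('side',np.array([*q,52])+k*30*L).round(1) for k in(-1,1)])
```

```text
0 [array([[261.8, 262.4]]), array([[249.7, 268.8]])]
10 [array([[261.7, 259.9]]), array([[249.6, 266.4]])]
20 [array([[261.7, 257.5]]), array([[249.5, 263.9]])]
30 [array([[261.7, 255. ]]), array([[249.4, 261.4]])]
rib ends top [array([[261.1, 262.8]]), array([[249.1, 252. ]])]
rib ends top [array([[261.1, 264.1]]), array([[249.1, 253.3]])]
```

Request:
carry_out:
  plan:
    - [45,0,4,0,0]
    - [45,0,4,0,0]
    - [45,0,2,0,0]
    - [45,0,0,0,0]

```text
clock: 3.58
position: [411.6, 381.2, 13.4]
orientation: [-0.693, 0.694, -0.138, 0.137]
contact_force: [-0.8, 1.1, 0.2]
finger_gap: 45.4
```

Request:
carry_out:
  plan:
    - [45,0,4,0,0]
    - [45,0,0,0,0]

```text
clock: 3.75
position: [411.7, 381.4, 9.5]
orientation: [-0.693, 0.694, -0.138, 0.137]
contact_force: [0.6, -0.6, 0.2]
finger_gap: 44.8
```

Run:
```python
from h import *
r=shots(5);s=observe();p=s['position'];print(p,s['contact_force'])
im=(np.clip((r['side']/255.)**.5*255,0,255)).astype(np.uint8)
crop(im,225,290,220,285,9,'s9')
```

```text
[411.8654103  381.51074564   9.89611556] [-0.0806483  -0.29032297  0.18923825]
```

View pics/s9.png

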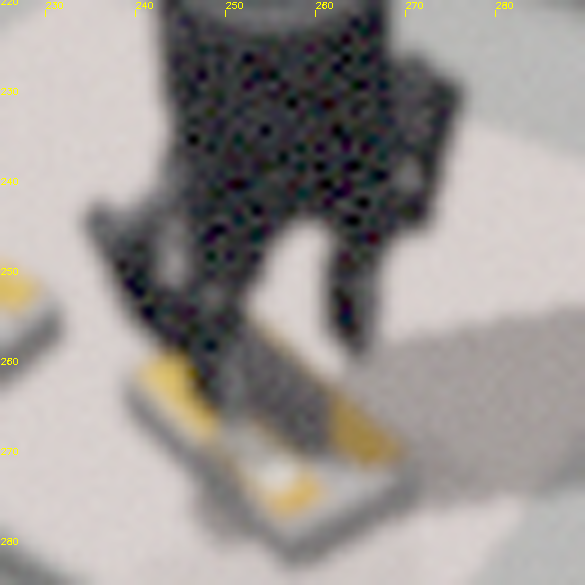

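Request:
carry_out:
  plan:
    - [0,0,0,0,0]
    - [0,0,0,0,0]
    - [0,0,0,0,0]
    - [0,0,0,0,0]
    - [0,0,0,0,0]
    - [0,0,0,0,0]
  grip_force: 60

```text
clock: 4.35
position: [412.4, 382.4, 10.3]
orientation: [0.694, -0.693, 0.137, -0.138]
contact_force: [0.3, 1.9, 0.0]
finger_gap: 10.6
```

Request:
carry_out:
  plan:
    - [0,0,-10,0,0]
    - [0,0,-30,0,0]
    - [0,0,-40,0,0]
    - [0,0,-40,0,0]
    - [0,0,0,0,0]
    - [0,0,0,0,0]

```text
clock: 4.85
position: [412.9, 382.1, 132.6]
orientation: [0.695, -0.692, 0.137, -0.138]
contact_force: [-0.2, -0.5, -2.9]
finger_gap: 10.2
```

Run:
```python
from h import *
r=shots(6)
to([485,30,130])
crop(r['side'],120,400,90,300,2,'s10')
im=(np.clip((r['side']/255.)**.6*255,0,255)).astype(np.uint8)
crop(im,200,375,125,245,4,'s11')
```

```text
tool d [ 202.2    0.  -295.6] dist/rows 358.1 8.73426346689057
pos [410.9 380.3 129.4] jaw yaw deg 67.58 gap 9.9 F [-0.2  0.5 -2.7] t 4.95
```

View pics/s10.png

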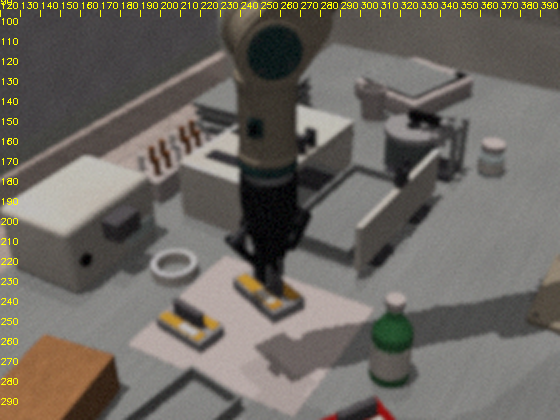

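View pics/s11.png

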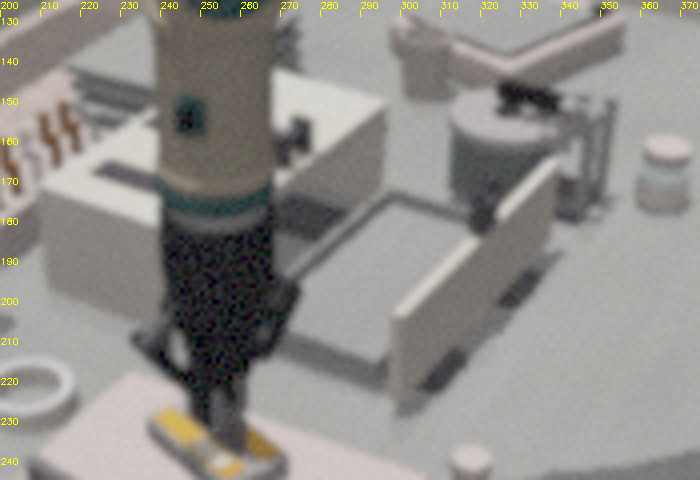

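Run:
```python
from h import *
S=lambda x,y:(200+x/4,125+y/4)
T=lambda x,y:(265+x/4,115+y/4)
print('panel L',plane('side',S(397,318),110),tri(T(46,490),S(397,318)))
print('panel R',plane('side',S(557,160),110),tri(T(417,503),S(557,160)))
print('roof R front',plane('side',S(386,102),120), tri(T(427,274),S(386,102)))
print('roof L back/front?',plane('side',S(45,190),120))
print('tray inner corner far right z38', plane('side',S(392,195),38))
# rendered predictions for hypothesised unit poses
for O,yaw in(((487,-31.4),-3),((485,-27),-3)):
    c,s=np.cos(np.radians(yaw)),np.sin(np.radians(yaw));U=np.array([[c,-s],[s,c]])
    P=[(-106,160,110),(-106,-160,110),(90,-165,120),(90,165,120),(0,-264,88),(-75,-264,114),(5,-264,114),(-100,0,157)]
    W=[[*(U@p[:2]+O),p[2]] for p in P]
    print(((proj('side',W)-[200,125])*4).round(0).tolist());print(((proj('top',W)-[265,115])*4).round(0).tolist())
```

```text
panel L [388.99340956 140.28094326 110.        ] (array([389.96393994, 131.83152696, 104.00936503]), np.float64(5.18140034770301))
panel R [ 371.64516644 -182.52305146  110.        ] (array([ 372.18870471, -184.68302973,  108.80418924]), np.float64(0.2827504159105107))
roof R front [ 563.54842849 -193.21950027  120.        ] (array([ 569.11977443, -201.87465045,  115.19253148]), np.float64(2.803277059812975))
roof L back/front? [757.28387395 126.09545628 120.        ]
tray inner corner far right z38 [ 533.96197998 -154.41904733   38.        ]
[[400.0, 314.0], [557.0, 158.0], [385.0, 98.0], [201.0, 239.0], [503.0, 111.0], [571.0, 107.0], [501.0, 88.0], [483.0, 182.0]]
[[43.0, 487.0], [418.0, 502.0], [428.0, 275.0], [46.0, 260.0], [534.0, 389.0], [542.0, 470.0], [541.0, 378.0], [236.0, 480.0]]
[[400.0, 317.0], [557.0, 161.0], [385.0, 100.0], [201.0, 242.0], [503.0, 113.0], [571.0, 109.0], [501.0, 90.0], [483.0, 185.0]]
[[37.0, 489.0], [413.0, 504.0], [423.0, 278.0], [41.0, 263.0], [529.0, 391.0], [537.0, 473.0], [536.0, 380.0], [230.0, 483.0]]
```

Request:
carry_out:
  plan:
    - [0,0,0,0,-6.5]
    - [0,0,0,0,-6.5]
    - [0,0,0,0,-6.4]
    - [0,10.7,0,-35,0]
    - [0,10.7,0,-35,0]
    - [0,10.7,0,-35,0]
    - [0,10.7,0,-35,0]
    - [0,10.7,0,-35,0]

```text
clock: 5.62
position: [454.4, 201.4, 128.1]
orientation: [-0.706, 0.708, -0.02, 0.017]
contact_force: [1.6, 0.0, -1.9]
finger_gap: 10.3
```

Request:
carry_out:
  plan:
    - [0,10.7,0,-35,0]
    - [0,10.7,0,-35,0]
    - [0,10.7,0,-35,0]
    - [0,10.7,0,-35,0]
    - [0,0,0,0,0]
    - [0,0,0,0,0]
    - [0,0,0,0,0]

```text
clock: 6.2
position: [490.0, 61.9, 128.7]
orientation: [-0.707, 0.707, -0.02, 0.017]
contact_force: [-0.4, 0.3, -2.3]
finger_gap: 10.6
```

Run:
```python
from h import *
r=shots(7)
to([489,31,31])
im=(np.clip((r['side']/255.)**.6*255,0,255)).astype(np.uint8)
crop(im,180,375,115,265,4,'s12')
```

```text
tool d [  0.5  98.2 -32.5] dist/rows 103.4 2.5223373155193265
pos [490.4  63.4 129.2] jaw yaw deg 87.12 gap 9.9 F [-0.4  0.3 -1.7] t 6.3
```

View pics/s12.png

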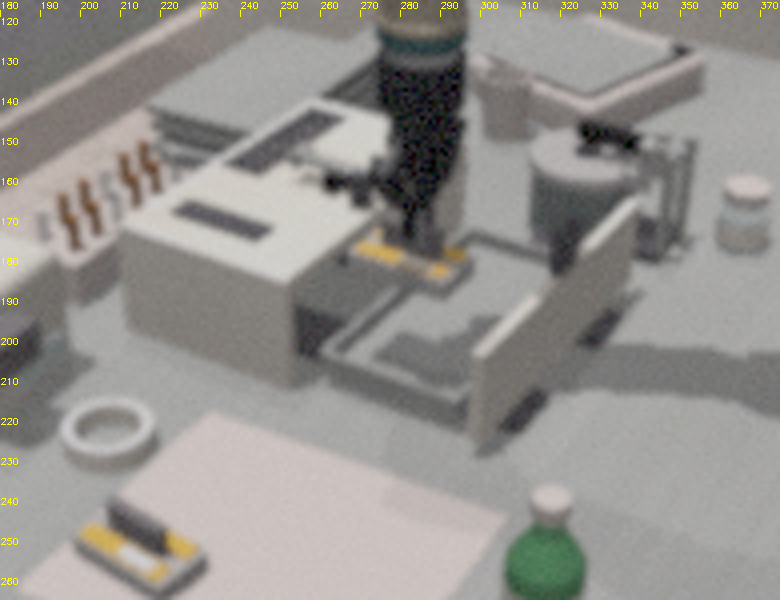

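Request:
carry_out:
  plan:
    - [0,0,0,-32,0]
    - [0,0,30,0,0]
    - [0,0,35,0,0]
    - [0,0,22,0,0]
    - [0,0,6,0,0]
    - [0,0,3,0,0]
    - [0,0,0,0,0]
    - [0,0,0,0,0]

```text
clock: 6.97
position: [490.8, 30.8, 35.1]
orientation: [0.707, -0.707, 0.018, -0.019]
contact_force: [0.7, 0.1, -3.0]
finger_gap: 10.1
```

Request:
carry_out:
  plan:
    - [0,0,2,0,0]
    - [0,0,0,0,0]

```text
clock: 7.13
position: [490.7, 30.3, 33.0]
orientation: [0.707, -0.707, 0.018, -0.019]
contact_force: [0.1, 0.5, -2.9]
finger_gap: 10.4
```

Request:
carry_out:
  plan:
    - [0,0,2,0,0]
    - [0,0,0,0,0]
    - [0,0,0,0,0]

```text
clock: 7.38
position: [490.0, 30.0, 30.3]
orientation: [0.707, -0.707, 0.019, -0.019]
contact_force: [-0.2, -1.4, -1.2]
finger_gap: 10.0
```

Request:
carry_out:
  plan:
    - [0,0,1,0,0]
    - [0,0,0,0,0]
    - [0,0,0,0,0]

```text
clock: 7.63
position: [490.0, 30.3, 30.1]
orientation: [0.707, -0.707, 0.018, -0.019]
contact_force: [-2.1, 1.3, 9.4]
finger_gap: 10.3
```

Seated on the tray floor (9 N up). Release and rise.

Request:
carry_out:
  plan:
    - [35,0,0,0,0]
    - [35,0,0,0,0]
    - [35,0,0,0,0]
    - [35,0,-10,0,0]
    - [35,0,-30,0,0]
    - [35,0,-40,0,0]
    - [35,0,-30,0,0]
    - [35,0,0,0,0]

```text
clock: 8.3
position: [493.9, 30.5, 145.0]
orientation: [0.707, -0.706, 0.015, -0.022]
contact_force: [0.2, 0.4, -0.6]
finger_gap: 35.3
```

Run:
```python
from h import *
r=shots(8)
to([560,384,130])
im=(np.clip((r['side']/255.)**.6*255,0,255)).astype(np.uint8)
crop(im,180,375,115,265,4,'s13')
print(amber(r['top'],(190,225,170,213)))
```

```text
tool d [ 50.2  11.3 357.1] dist/rows 360.8 8.800875721480026
pos [490.9  30.  140.9] jaw yaw deg 86.97 gap 35.1 F [ 1.   0.2 -0.5] t 8.4
((566.6809692382812, 384.14691162109375), (52.405250549316406, 87.14871978759766), 80.78191375732422)
```

View pics/s13.png

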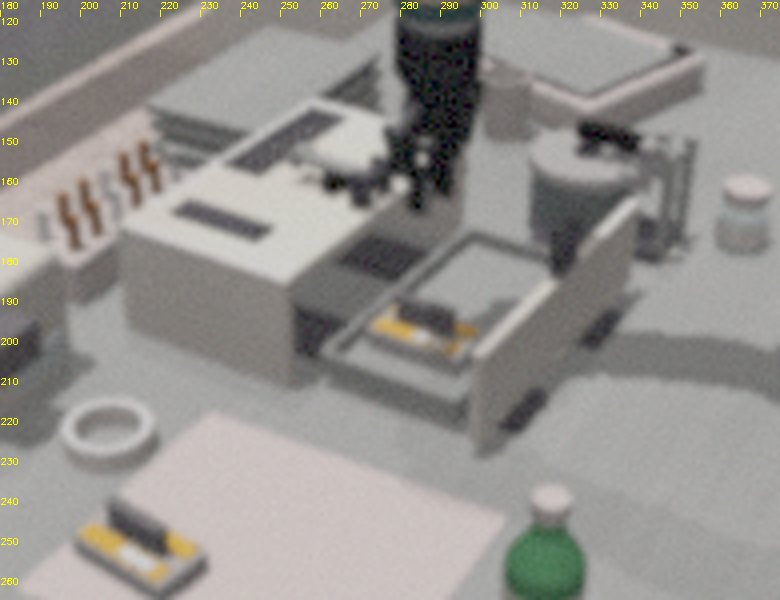

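View pics/top8.png

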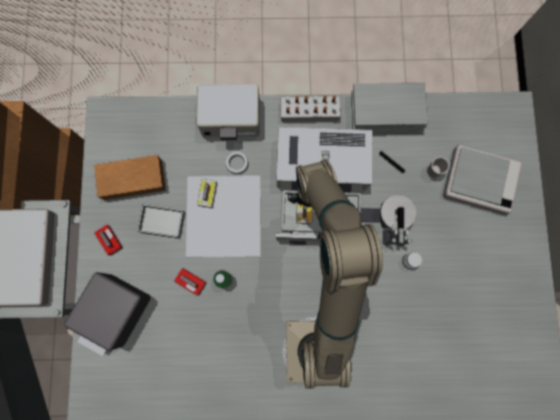

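Request:
carry_out:
  plan:
    - [50,0,0,39,0]
    - [50,0,0,39,0]
    - [50,0,0,39,0]
    - [50,10,0,38,0]
    - [50,10,0,38,0]
    - [50,10,0,38,0]
    - [50,10,0,38,0]
    - [50,10,0,38,0]

```text
clock: 9.07
position: [555.1, 335.2, 137.5]
orientation: [-0.706, 0.708, -0.019, 0.018]
contact_force: [0.5, -0.2, 0.3]
finger_gap: 50.3
```

Request:
carry_out:
  plan:
    - [50,0,0,38,0]
    - [50,0,0,0,6.2]
    - [50,0,0,0,0]

```text
clock: 9.32
position: [555.6, 374.9, 136.8]
orientation: [-0.705, 0.705, -0.057, 0.055]
contact_force: [-0.9, -0.5, -0.5]
finger_gap: 50.3
```

Run:
```python
from h import *
r=shots(9)
to([560,384,10])
crop(r['side'],170,270,190,290,5,'s14')
```

```text
tool d [  0.7 127.4  14.5] dist/rows 128.2 3.127493898565968
pos [557.3 370.3 137.5] jaw yaw deg 80.92 gap 50.2 F [-0.2 -1.  -0.5] t 9.42
```

View pics/s14.png

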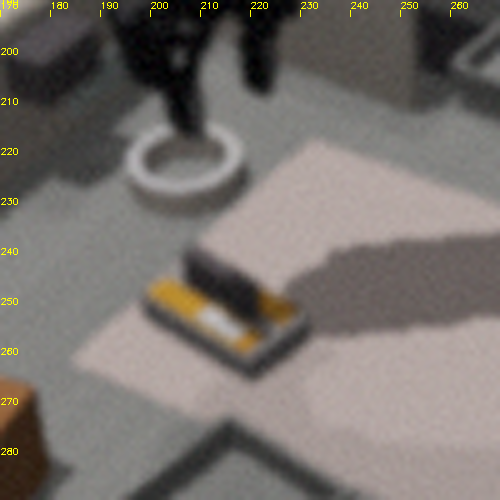

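Request:
carry_out:
  plan:
    - [50,0,30,13,0]
    - [50,0,40,0,0]
    - [50,0,35,0,0]
    - [50,0,15,0,0]
    - [50,0,6,0,0]
    - [50,0,0,0,0]
    - [50,0,0,0,0]

```text
clock: 10.0
position: [561.1, 383.9, 14.0]
orientation: [0.705, -0.705, 0.057, -0.057]
contact_force: [0.2, 0.3, 0.7]
finger_gap: 50.1
```

Request:
carry_out:
  plan:
    - [0,0,0,0,0]
    - [0,0,0,0,0]
    - [0,0,0,0,0]
    - [0,0,0,0,0]
    - [0,0,0,0,0]
    - [0,0,0,0,0]
  grip_force: 60

```text
clock: 10.5
position: [561.0, 385.8, 14.6]
orientation: [0.706, -0.704, 0.056, -0.057]
contact_force: [-0.1, 1.4, 5.7]
finger_gap: 9.9
```

Request:
carry_out:
  plan:
    - [0,0,-10,0,0]
    - [0,0,-30,0,0]
    - [0,0,-40,0,0]
    - [0,0,-35,0,0]
    - [0,0,0,0,-6.2]
    - [0,-15,0,-35,0]
    - [0,-15,0,-35,0]
    - [0,-15,0,-35,0]

```text
clock: 11.17
position: [508.0, 280.7, 128.0]
orientation: [-0.707, 0.707, -0.019, 0.018]
contact_force: [0.1, -1.5, -3.4]
finger_gap: 10.1
```

Request:
carry_out:
  plan:
    - [0,-7,0,-38,0]
    - [0,0,0,-38,0]
    - [0,0,0,-38,0]
    - [0,0,0,-38,0]
    - [0,0,0,-38,0]
    - [0,0,0,-38,0]
    - [0,0,0,-38,0]
    - [0,0,0,-38,0]

```text
clock: 11.83
position: [485.6, -22.8, 128.3]
orientation: [-0.707, 0.707, -0.019, 0.018]
contact_force: [-0.7, 0.1, -1.7]
finger_gap: 9.7
```

Run:
```python
from h import *
r=shots(10)
to([483.6,-74,35])
im=(np.clip((r['side']/255.)**.6*255,0,255)).astype(np.uint8)
crop(im,180,375,115,265,4,'s15')
```

```text
tool d [  2.   93.3 -43.7] dist/rows 103.0 2.5131970770149636
pos [484.7 -29.8 128.1] jaw yaw deg 86.3 gap 10.1 F [-0.4 -0.4 -2. ] t 11.93
```

View pics/s15.png

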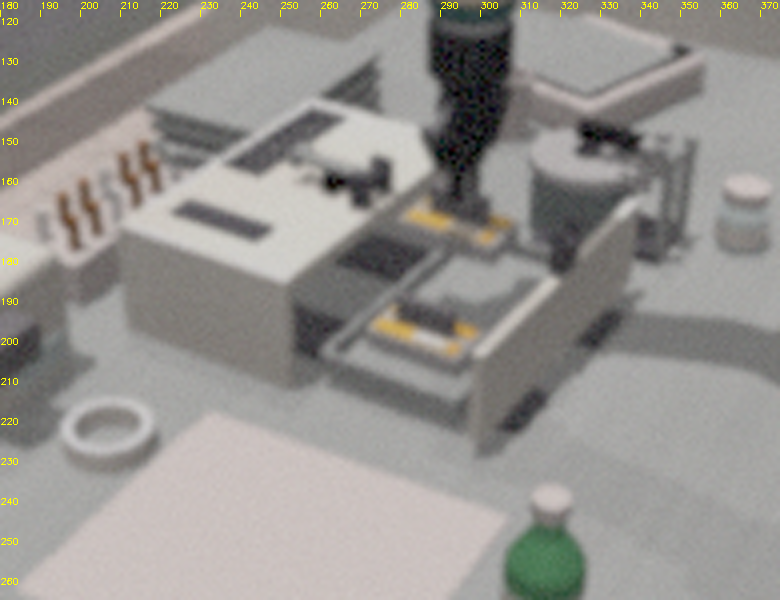

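Request:
carry_out:
  plan:
    - [0,1,0,-30,0]
    - [0,1,20,-14,0]
    - [0,0,35,0,0]
    - [0,0,25,0,0]
    - [0,0,9,0,0]
    - [0,0,2,0,0]
    - [0,0,0,0,0]
    - [0,0,0,0,0]

```text
clock: 12.6
position: [487.2, -64.7, 38.2]
orientation: [-0.707, 0.707, -0.018, 0.019]
contact_force: [0.0, -0.8, -2.3]
finger_gap: 10.4
```

Request:
carry_out:
  plan:
    - [0,0,2,0,0]
    - [0,0,0,0,0]
    - [0,0,0,0,0]

```text
clock: 12.85
position: [486.9, -65.0, 35.9]
orientation: [-0.707, 0.707, -0.018, 0.019]
contact_force: [0.4, 0.4, -1.6]
finger_gap: 10.3
```

Request:
carry_out:
  plan:
    - [0,0,2,0,0]
    - [0,0,0,0,0]
    - [0,0,0,0,0]

```text
clock: 13.1
position: [486.9, -64.7, 34.5]
orientation: [0.707, -0.707, 0.018, -0.019]
contact_force: [-1.5, 1.4, 10.8]
finger_gap: 10.2
```

Request:
carry_out:
  plan:
    - [0,0,1,0,0]
    - [0,0,0,0,0]
    - [0,0,0,0,0]

```text
clock: 13.35
position: [486.9, -64.7, 34.4]
orientation: [-0.707, 0.707, -0.018, 0.019]
contact_force: [-4.3, 1.3, 21.2]
finger_gap: 10.2
```

Request:
carry_out:
  plan:
    - [35,0,-1,0,0]
    - [35,0,0,0,0]
    - [35,0,0,0,0]
    - [35,0,-10,0,0]
    - [35,0,-30,0,0]
    - [35,0,-40,0,0]
    - [35,0,-40,0,0]
    - [35,0,-40,0,0]

```text
clock: 14.02
position: [485.6, -64.9, 195.2]
orientation: [0.707, -0.707, 0.019, -0.018]
contact_force: [1.3, -0.1, -0.5]
finger_gap: 35.0
```

Request:
carry_out:
  plan:
    - [35,0,0,0,0]
    - [35,0,0,0,0]

```text
clock: 14.18
position: [488.0, -65.2, 195.9]
orientation: [-0.707, 0.707, -0.017, 0.021]
contact_force: [-0.5, 0.5, -0.4]
finger_gap: 34.9
```

Run:
```python
from h import *
r=shots(11)
to([397.3,-288.7,100])
im=(np.clip((r['side']/255.)**.6*255,0,255)).astype(np.uint8)
crop(im,180,375,115,265,4,'s16')
crop(im,300,365,130,195,10,'s17')
```

```text
tool d [ -76.2   93.  -228. ] dist/rows 257.7 6.286187843735647
pos [485.5 -65.1 192.9] jaw yaw deg 86.98 gap 35.1 F [-0.4  0.4 -0.9] t 14.28
```

View pics/s16.png

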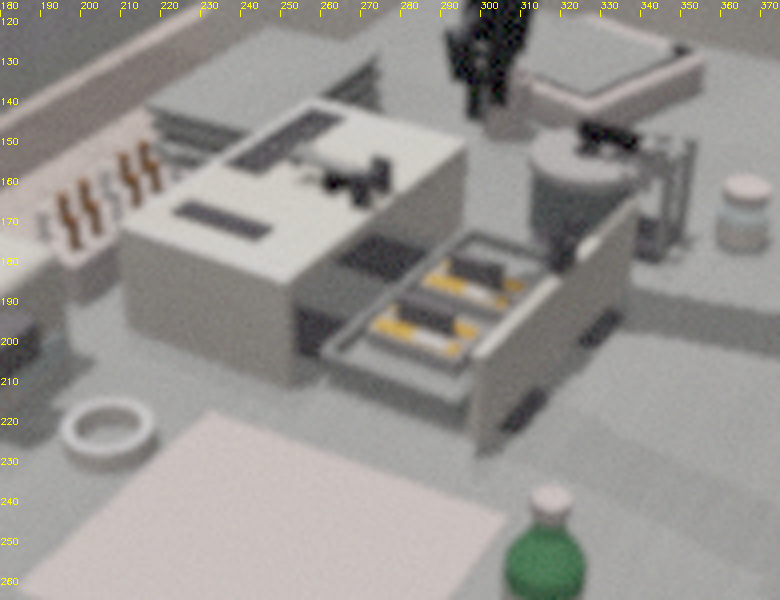

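View pics/s17.png

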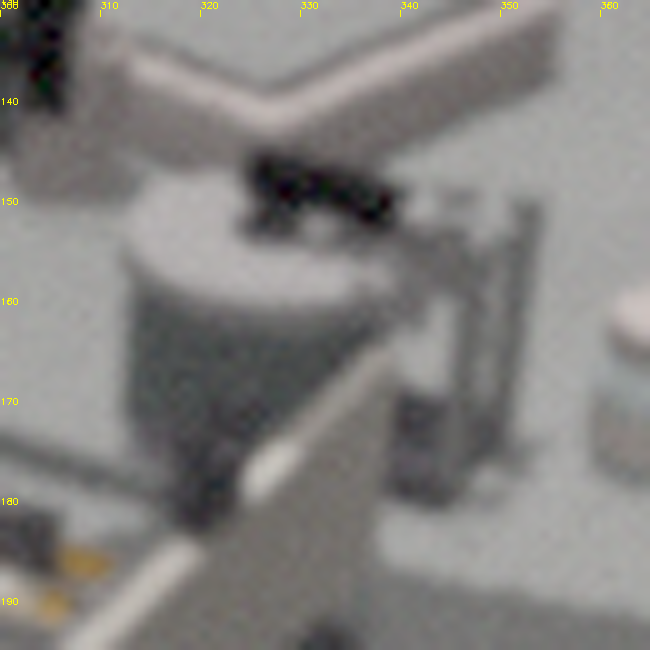

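View pics/top11.png

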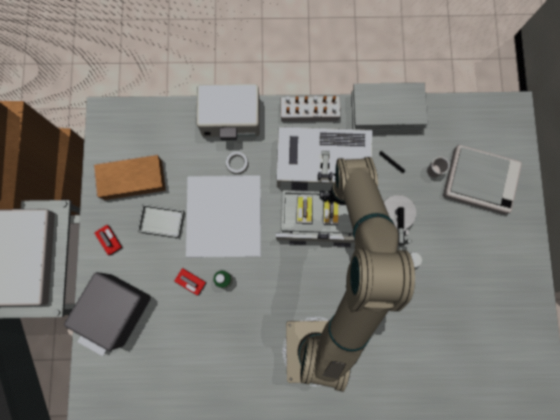

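Request:
carry_out:
  plan:
    - [50,-1,0,-38,0]
    - [50,-1,0,-38,0]
    - [50,-1,0,-38,0]
    - [50,-1,0,-38,0]
    - [50,-1,0,-38,0]
    - [50,-1,0,-38,0]
    - [50,0,0,0,0]
    - [50,0,0,0,0]

```text
clock: 14.95
position: [466.1, -294.5, 190.9]
orientation: [0.707, -0.706, 0.022, -0.019]
contact_force: [0.3, 0.9, -0.3]
finger_gap: 50.0
```

Run:
```python
from h import *
r=shots(12)
to([467.2,-292.4,80])
im=(np.clip((r['side']/255.)**.6*255,0,255)).astype(np.uint8)
crop(im,295,370,110,195,8,'s18')
print(tri((394,239),(346.5,150)),tri((408.5,240.5),(352.5,150)),tri((394,239),(352.5,150)))
```

```text
tool d [ 1.000e-01  1.115e+02 -1.900e+00] dist/rows 111.6 2.7207669738853375
pos [ 467.5 -290.8  191.5] jaw yaw deg 87.02 gap 50.0 F [-0.1  0.9  0.3] t 15.05
(array([ 373.58164664, -261.25816015,  140.71325756]), np.float64(0.5184673689763538)) (array([ 367.5790683 , -315.83039004,  119.38850626]), np.float64(5.363088340302227)) (array([ 361.63153675, -262.9270834 ,  145.24624695]), np.float64(22.951865493483808))
```

View pics/s18.png

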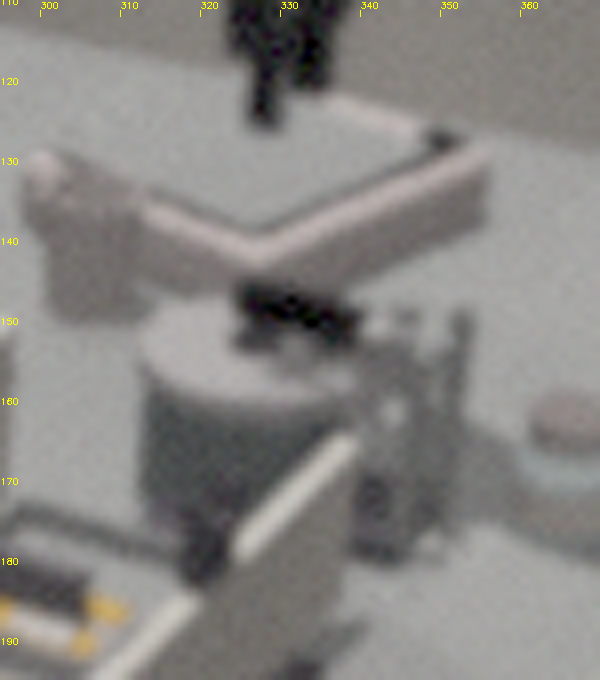

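View pics/top12.png

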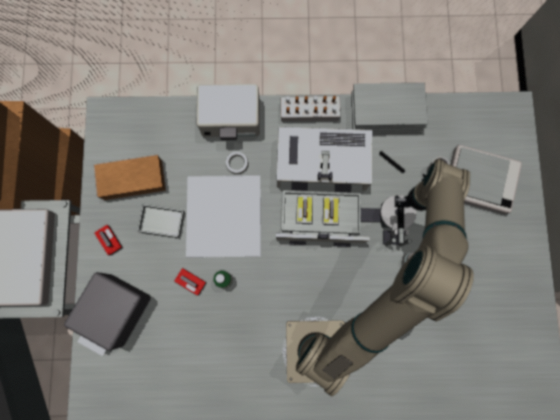

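Run:
```python
from h import *
s=observe();p=s['position'];print(p)
for dz in(0,20,40,60,90,150): print(dz,proj('top',p+[0,0,dz]).round(1),proj('side',p+[0,0,dz]).round(1))
im=cv2.imread('pics/top12.png')[:,:,::-1];im=(np.clip((im/255.)**.6*255,0,255)).astype(np.uint8)
crop(im,380,480,150,250,6,'t6')
```

```text
[ 467.54063463 -290.81525877  191.53966851]
0 [[405.1 208.4]] [[328.7 130.8]]
20 [[406.8 207.3]] [[329.1 126.3]]
40 [[408.4 206.1]] [[329.6 121.6]]
60 [[410.1 205. ]] [[330. 117.]]
90 [[412.8 203.1]] [[330.6 109.8]]
150 [[418.4 199.3]] [[331.9  95.1]]
```

View pics/t6.png

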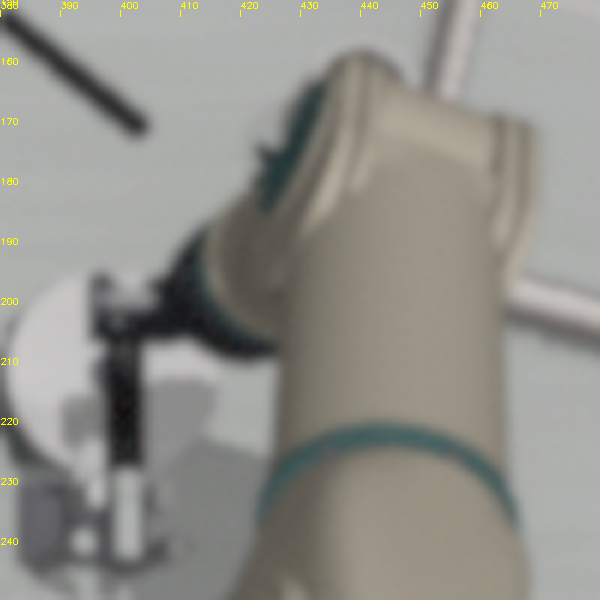

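Request:
carry_out:
  plan:
    - [50,0,30,-2,0]
    - [50,0,30,0,0]
    - [50,0,20,0,0]
    - [50,0,10,0,0]
    - [50,0,0,0,0]
    - [50,0,0,0,0]

```text
clock: 15.55
position: [468.6, -293.2, 103.1]
orientation: [0.707, -0.707, 0.018, -0.018]
contact_force: [-0.3, 0.1, -0.6]
finger_gap: 50.2
```

Run:
```python
from h import *
r=shots(13)
to([467.2,-292.4,80])
p=observe()['position']
for n in('top','side'): print([proj(n,p+[0,d*25,dz]).round(1).tolist() for dz in(0,20,40) for d in(-1,1)])
im=(np.clip((r['side']/255.)**.6*255,0,255)).astype(np.uint8)
crop(im,295,370,110,195,8,'s19')
im=(np.clip((r['top']/255.)**.6*255,0,255)).astype(np.uint8)
crop(im,370,450,170,250,8,'t7')
```

```text
tool d [-2.3 24.3  1.8] dist/rows 24.5 0.5974373725120679
pos [ 469.4 -294.3  104.3] jaw yaw deg 87.04 gap 50.2 F [ 0.6 -0.6  0.4] t 15.65
[[[406.7, 212.4]], [[392.2, 212.5]], [[408.3, 211.4]], [[393.6, 211.5]], [[409.9, 210.3]], [[395.0, 210.5]]]
[[[329.1, 147.4]], [[324.6, 151.9]], [[329.5, 143.1]], [[325.0, 147.6]], [[329.9, 138.8]], [[325.4, 143.2]]]
```

View pics/s19.png

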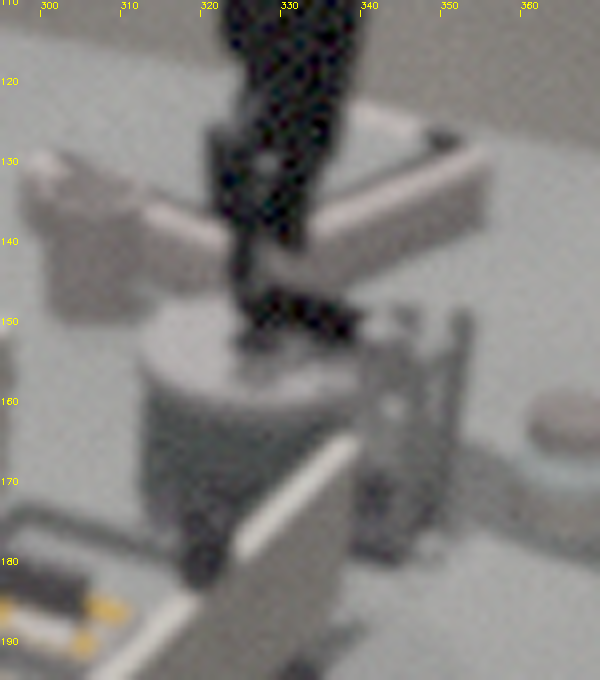

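View pics/t7.png

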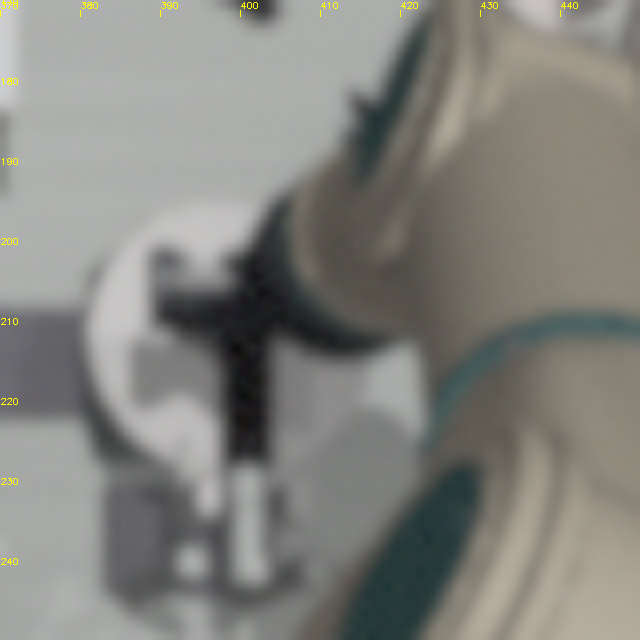

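Request:
carry_out:
  plan:
    - [50,-2,10,1.8,0]
    - [50,0,8,0,0]
    - [50,0,4,0,0]
    - [50,0,2,0,0]
    - [50,0,0,0,0]

```text
clock: 16.07
position: [466.3, -292.5, 79.0]
orientation: [0.707, -0.707, 0.019, -0.019]
contact_force: [1.0, 0.1, 0.1]
finger_gap: 50.0
```

Request:
carry_out:
  plan:
    - [0,0,0,0,0]
    - [0,0,0,0,0]
    - [0,0,0,0,0]
    - [0,0,0,0,0]
    - [0,0,0,0,0]
  grip_force: 40

```text
clock: 16.48
position: [466.8, -293.8, 79.6]
orientation: [-0.706, 0.707, -0.018, 0.019]
contact_force: [-0.4, -4.2, 1.2]
finger_gap: 22.3
```

Run:
```python
from h import *
to([467.2,-292.4,80])
```

```text
tool d [ 0.4 -0.4  1.4] dist/rows 1.6 0.03794509504273934
pos [ 466.8 -293.8   79.6] jaw yaw deg 86.95 gap 22.3 F [-0.4 -4.2  1.2] t 16.48
```

Request:
carry_out:
  plan:
    - [0,-1.3,-13.7,-1,0]
    - [0,-4.0,-13.1,0,0]
    - [0,-6.5,-12.1,0,0]
    - [0,-8.7,-10.6,0,0]
    - [0,0,0,0,0]

```text
clock: 16.9
position: [442.5, -292.5, 129.3]
orientation: [0.707, -0.707, 0.02, -0.018]
contact_force: [-2.4, -3.6, -11.9]
finger_gap: 21.9
```

Run:
```python
from h import *
r=shots(14)
to([467.2,-292.4,80])
im=(np.clip((r['side']/255.)**.6*255,0,255)).astype(np.uint8)
crop(im,295,370,110,195,8,'s20')
```

```text
tool d [23.9 48.2  1.3] dist/rows 53.8 1.3113896347310385
pos [ 443.5 -292.5  128.2] jaw yaw deg 86.93 gap 22.1 F [ -2.5  -4.4 -11.5] t 17.0
```

View pics/s20.png

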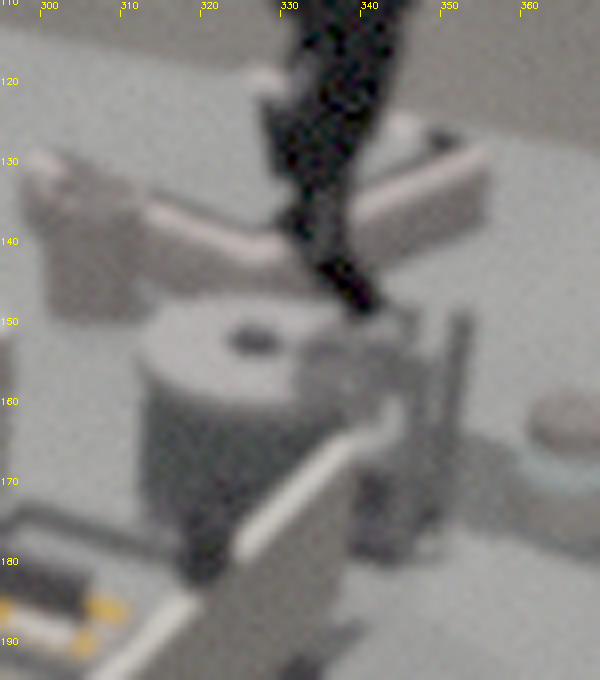

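The handle is following at about 45° (sleeve from (332,138) to (341,148)). Continue the arc.

Request:
carry_out:
  plan:
    - [0,-10.6,-8.7,0,0]
    - [0,-12.1,-6.5,0,0]
    - [0,-13.1,-4.0,0,0]
    - [0,-13.7,-1.3,0,0]
    - [0,0,0,0,0]
    - [0,0,0,0,0]

```text
clock: 17.5
position: [395.2, -288.8, 149.7]
orientation: [0.707, -0.706, 0.019, -0.018]
contact_force: [-2.2, -0.0, 2.2]
finger_gap: -0.1
```

Run:
```python
from h import *
r=shots(15)
to([467.2,-292.4,80])
im=(np.clip((r['side']/255.)**.6*255,0,255)).astype(np.uint8)
crop(im,295,370,110,195,8,'s21')
```

```text
tool d [70.6 69.5  0. ] dist/rows 99.1 2.4167829369353653
pos [ 396.7 -288.8  149.5] jaw yaw deg 87.03 gap 0.2 F [-1.7  0.4  1.1] t 17.6
```

View pics/s21.png

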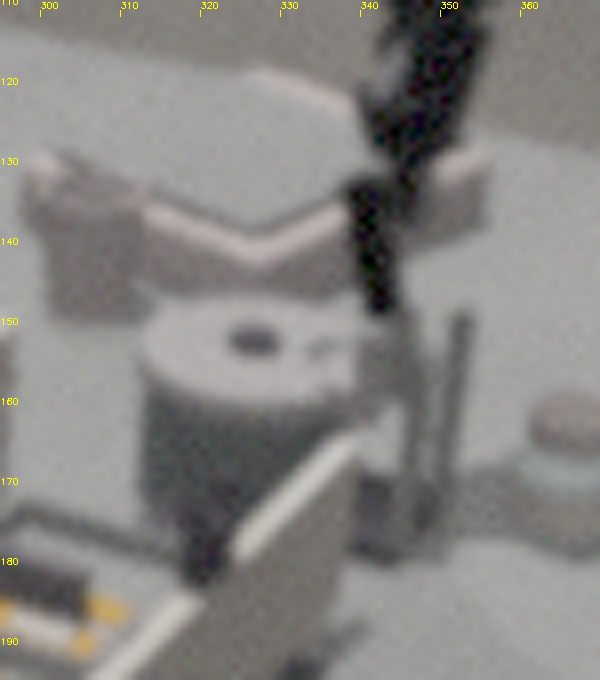

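Run:
```python
from h import *
pv=np.array([397.3,-289.5,114.])
ux=np.array([.9986,-.0523,0])
for th in(70,80,90):
    t=np.radians(th)
    print(th,[proj('side',pv+r*(np.cos(t)*ux+np.array([0,0,np.sin(t)]))).round(1) for r in(13,87)],[proj('top',pv+r*(np.cos(t)*ux+np.array([0,0,np.sin(t)]))).round(1) for r in(13,87)])
r={'top':cv2.imread('pics/top15.png')[:,:,::-1]}
im=(np.clip((r['top']/255.)**.6*255,0,255)).astype(np.uint8)
crop(im,370,450,180,260,8,'t8')
```

```text
70 [array([[342.1, 149. ]]), array([[338.1, 131.9]])] [array([[400.9, 231.1]]), array([[406.3, 220.4]])]
80 [array([[342.6, 149. ]]), array([[341.5, 131.9]])] [array([[401. , 231.7]]), array([[406.7, 224.7]])]
90 [array([[343.1, 149.1]]), array([[345. , 132.4]])] [array([[401. , 232.3]]), array([[406.8, 229.3]])]
```

View pics/t8.png

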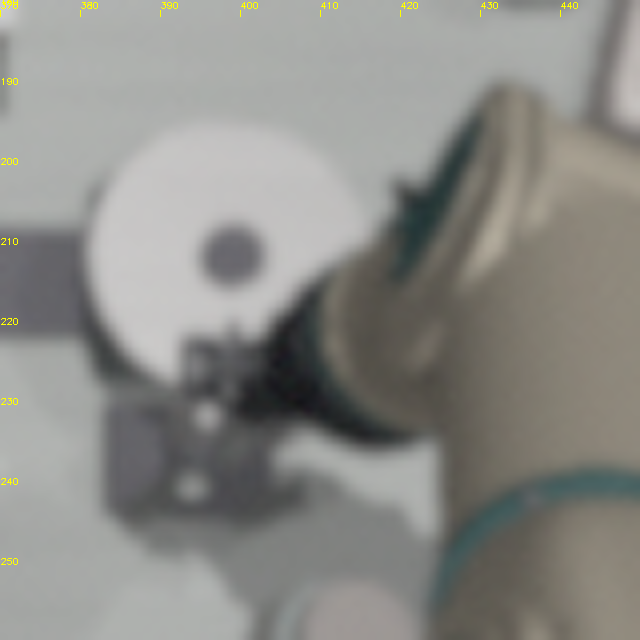

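Request:
carry_out:
  plan:
    - [0,-15,0,0,0]
    - [0,-25,0,0,0]
    - [0,-10,0,0,0]
    - [0,0,-30,0,0]
    - [0,0,-40,0,0]
    - [0,0,0,0,0]
    - [0,0,0,0,0]

```text
clock: 18.18
position: [349.3, -287.9, 221.3]
orientation: [-0.706, 0.708, -0.016, 0.02]
contact_force: [-0.2, -0.6, 0.2]
finger_gap: -0.1
```

Run:
```python
from h import *
r=shots(16)
to([398,-289,220])
im=(np.clip((r['side']/255.)**.6*255,0,255)).astype(np.uint8)
crop(im,295,370,110,195,8,'s22')
im=(np.clip((r['top']/255.)**.6*255,0,255)).astype(np.uint8)
crop(im,370,450,180,260,8,'t9')
```

```text
tool d [51.  -1.   0.4] dist/rows 51.0 1.2446591501110387
pos [ 347.  -286.7  218.9] jaw yaw deg 87.03 gap -0.2 F [-0.7  0.   0.1] t 18.28
```

View pics/s22.png

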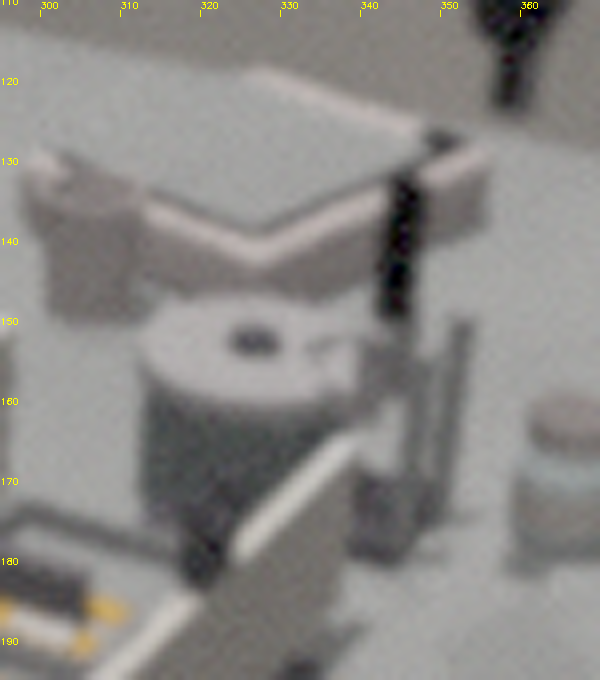

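View pics/t9.png

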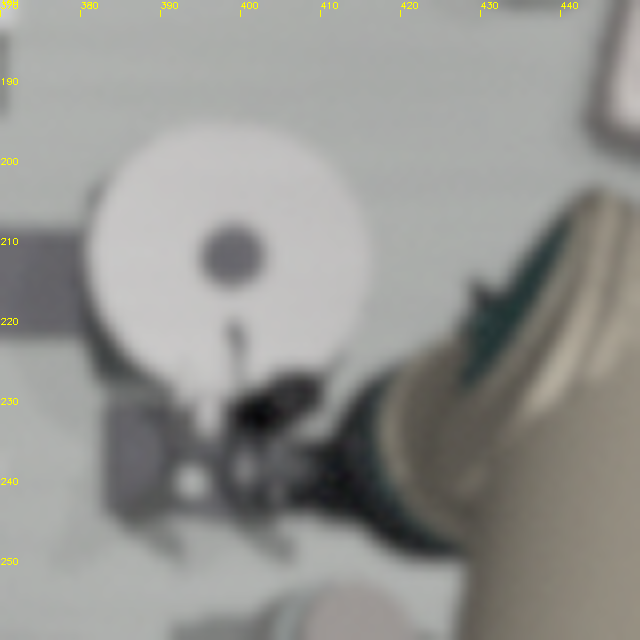

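Request:
carry_out:
  plan:
    - [50,20,-8,0,0]
    - [50,31,-5,-1,0]
    - [50,0,0,0,0]
    - [50,0,0,0,0]
    - [50,0,0,0,0]

```text
clock: 18.7
position: [396.4, -290.0, 230.7]
orientation: [0.708, -0.706, 0.019, -0.017]
contact_force: [-0.4, -0.0, -0.2]
finger_gap: 49.7
```

Run:
```python
from h import *
r=shots(17)
print('hub',plane('top',(398.5,211.7),88),plane('side',(326.5,152),88),tri((398.5,211.7),(326.5,152)))
to([398.5,-290,145])
im=(np.clip((r['side']/255.)**.6*255,0,255)).astype(np.uint8)
crop(im,295,370,90,175,7,'s23')
```

```text
hub [ 474.89602507 -295.25792101   88.        ] [ 473.45104793 -303.57454475   88.        ] (array([ 472.22809936, -294.61342961,   92.58681571]), np.float64(3.874168811606104))
tool d [ 2.7 86.1  0.4] dist/rows 86.1 2.1008850243588855
pos [ 396.  -290.4  231.1] jaw yaw deg 86.96 gap 50.2 F [ 0.  -0.4 -0.2] t 18.8
```

View pics/s23.png

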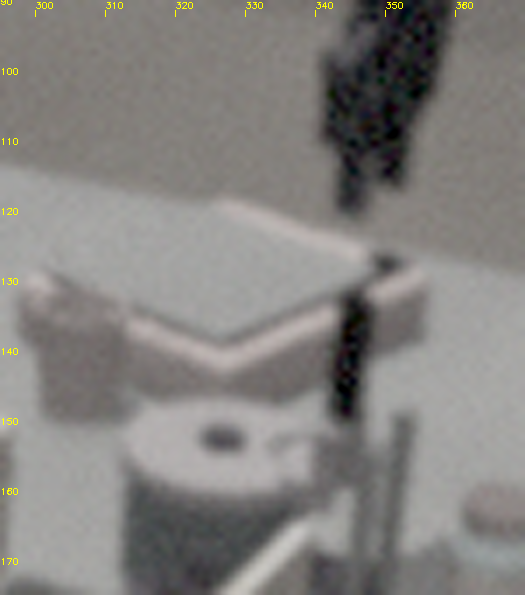

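Request:
carry_out:
  plan:
    - [50,4,20,0,0]
    - [50,0,35,0,0]
    - [50,0,25,0,0]
    - [50,0,8,0,0]
    - [50,0,0,0,0]
    - [0,0,0,0,0]
    - [0,0,0,0,0]
    - [0,0,0,0,0]
  grip_force: 60

```text
clock: 19.47
position: [402.2, -291.4, 145.8]
orientation: [-0.706, 0.707, -0.018, 0.019]
contact_force: [-1.2, 1.2, 2.3]
finger_gap: 22.4
```

Request:
carry_out:
  plan:
    - [0,0,0,0,0]
    - [0,0,0,0,0]
    - [0,0,0,0,0]

```text
clock: 19.72
position: [402.2, -291.4, 145.7]
orientation: [-0.706, 0.707, -0.018, 0.019]
contact_force: [-0.2, 0.3, 7.4]
finger_gap: 22.0
```

Run:
```python
from h import *
r=shots(18)
to([398.5,-290,145])
im=(np.clip((r['side']/255.)**.6*255,0,255)).astype(np.uint8)
crop(im,255,370,110,215,6,'s24')
```

```text
tool d [-3.8  0.7  1.2] dist/rows 4.1 0.09923546702862986
pos [ 402.2 -291.4  145.7] jaw yaw deg 86.99 gap 22.3 F [-1.4  1.2  6.5] t 19.82
```

View pics/s24.png

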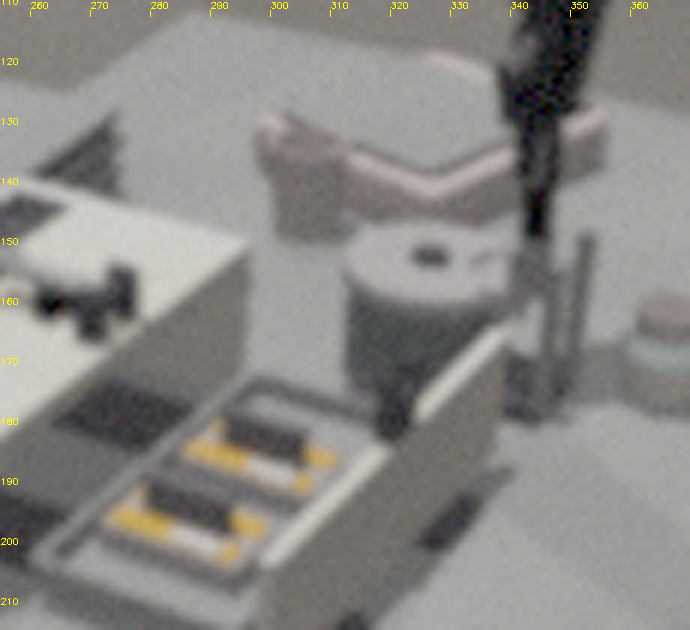

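Request:
carry_out:
  plan:
    - [0,2.6,0,19.4,0]
    - [0,7.4,0,18.1,0]
    - [0,12.0,0,15.5,0]
    - [0,15.5,0,12.0,0]
    - [0,0,0,0,0]
  grip_force: 80

```text
clock: 20.23
position: [446.1, -226.9, 145.8]
orientation: [-0.706, 0.707, -0.015, 0.019]
contact_force: [2.1, 2.8, 9.0]
finger_gap: 22.3
```

Run:
```python
from h import *
r=shots(19)
to([398.5,-290,145])
im=(np.clip((r['side']/255.)**.6*255,0,255)).astype(np.uint8)
crop(im,255,370,110,215,6,'s25')
```

```text
tool d [-43.5   0.6 -65. ] dist/rows 78.2 1.9067875499029523
pos [ 445.2 -227.3  145.8] jaw yaw deg 87.09 gap 22.0 F [2.7 4.5 6.9] t 20.33
```

View pics/s25.png

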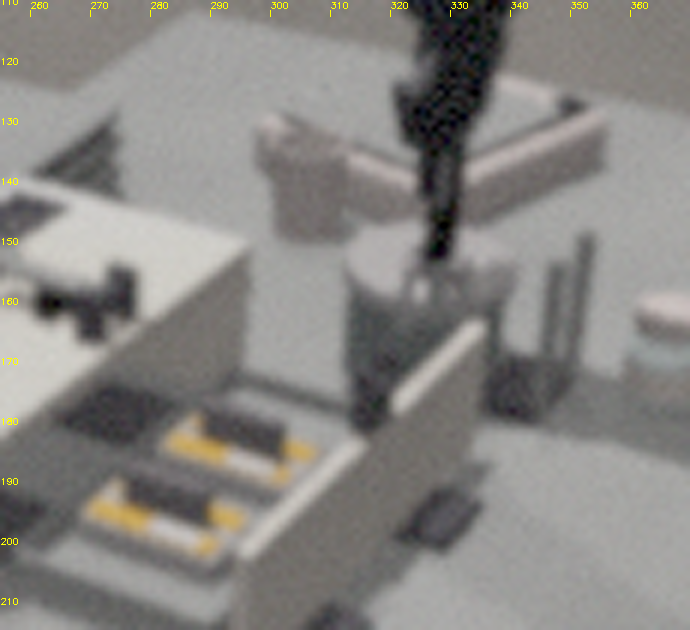

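Request:
carry_out:
  plan:
    - [0,18.1,0,7.4,0]
    - [0,19.4,0,2.6,0]
    - [0,19.4,0,-2.6,0]
    - [0,18.1,0,-7.4,0]
    - [0,15.5,0,-12.0,0]
    - [0,12.0,0,-15.5,0]
    - [0,7.4,0,-18.1,0]
    - [0,2.6,0,-19.4,0]

```text
clock: 21.0
position: [553.1, -297.3, 145.8]
orientation: [0.708, -0.706, 0.017, -0.019]
contact_force: [-0.7, 5.2, 8.6]
finger_gap: 22.0
```

Run:
```python
from h import *
to([398.5,-290,145])
s=observe()['position'];d=s[:2]-[402.2,-291.4];print(d@[.9986,-.0523],d@[.0523,.9986])
```

```text
tool d [-154.8    0.4   -0.5] dist/rows 154.8 3.7756724467446903
pos [ 553.1 -297.3  145.8] jaw yaw deg 87.11 gap 22.0 F [-0.7  5.2  8.6] t 21.0
151.02559983427207 1.9945213248059195
```

Request:
carry_out:
  plan:
    - [0,-2.6,0,-19.4,0]
    - [0,-7.4,0,-18.1,0]
    - [0,-12.0,0,-15.5,0]
    - [0,-15.5,0,-12.0,0]
    - [0,-18.1,0,-7.4,0]
    - [0,-19.4,0,-2.6,0]
    - [0,-19.4,0,2.6,0]
    - [0,-18.1,0,7.4,0]

```text
clock: 21.67
position: [437.5, -359.8, 145.9]
orientation: [-0.706, 0.708, -0.016, 0.022]
contact_force: [6.8, 2.4, 3.4]
finger_gap: 22.1
```

Request:
carry_out:
  plan:
    - [0,-15.5,0,12.0,0]
    - [0,-12.0,0,15.5,0]
    - [0,-7.4,0,18.1,0]
    - [0,-2.6,0,19.4,0]
    - [0,0,0,0,0]

```text
clock: 22.08
position: [402.3, -289.3, 145.7]
orientation: [-0.707, 0.707, -0.017, 0.019]
contact_force: [0.9, 3.9, 8.9]
finger_gap: 22.2
```

Run:
```python
from h import *
r=shots(20)
to([398.5,-290,145])
s=observe()['position'];d=s[:2]-[402.2,-291.4];print(d@[.9986,-.0523],d@[.0523,.9986])
im=(np.clip((r['side']/255.)**.6*255,0,255)).astype(np.uint8)
crop(im,235,370,110,215,5,'s26')
```

```text
tool d [-3.7  0.7 -0. ] dist/rows 3.8 0.09151189429253696
pos [ 402.2 -290.1  145.7] jaw yaw deg 87.05 gap 22.1 F [ 1.   4.  11.6] t 22.18
-0.0755982117403352 1.2494039446235226
```

View pics/s26.png

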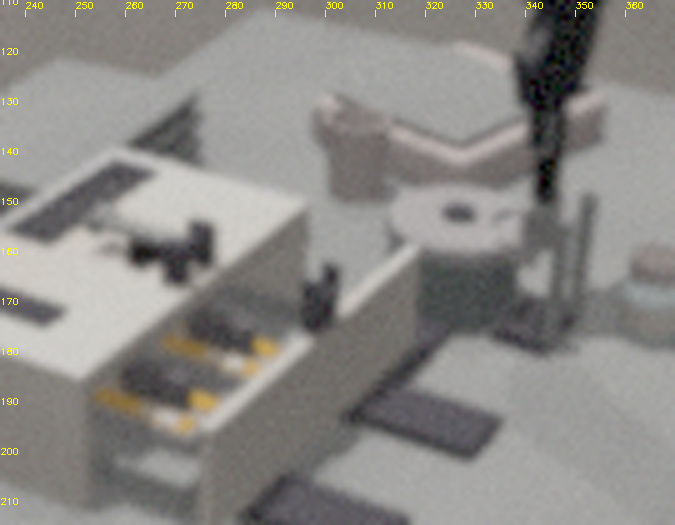

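One full turn; the tray is half home. Second turn.

Request:
carry_out:
  plan:
    - [0,2.6,0,19.4,0]
    - [0,7.4,0,18.1,0]
    - [0,12.0,0,15.5,0]
    - [0,15.5,0,12.0,0]
    - [0,18.1,0,7.4,0]
    - [0,19.4,0,2.6,0]
    - [0,19.4,0,-2.6,0]
    - [0,18.1,0,-7.4,0]

```text
clock: 22.85
position: [517.0, -230.9, 145.7]
orientation: [0.707, -0.707, 0.019, -0.017]
contact_force: [-3.4, 2.0, 12.2]
finger_gap: 21.6
```

Request:
carry_out:
  plan:
    - [0,15.5,0,-12.0,0]
    - [0,12.0,0,-15.5,0]
    - [0,7.4,0,-18.1,0]
    - [0,2.6,0,-19.4,0]
    - [0,-2.6,0,-19.4,0]
    - [0,-7.4,0,-18.1,0]
    - [0,-12.0,0,-15.5,0]
    - [0,-15.5,0,-12.0,0]

```text
clock: 23.52
position: [512.9, -362.1, 145.8]
orientation: [0.707, -0.707, 0.016, -0.02]
contact_force: [4.2, 4.3, 7.8]
finger_gap: 21.9
```

Request:
carry_out:
  plan:
    - [0,-18.1,0,-7.4,0]
    - [0,-19.4,0,-2.6,0]
    - [0,-19.4,0,2.6,0]
    - [0,-18.1,0,7.4,0]
    - [0,-15.5,0,12.0,0]
    - [0,-12.0,0,15.5,0]
    - [0,-7.4,0,18.1,0]
    - [0,0,0,0,0]

```text
clock: 24.18
position: [403.2, -309.0, 145.7]
orientation: [-0.707, 0.707, -0.017, 0.019]
contact_force: [0.0, 4.4, 9.0]
finger_gap: 22.1
```

Run:
```python
from h import *
r=shots(21)
to([398.5,-290,145])
s=observe()['position'];d=s[:2]-[402.2,-291.4];print(d@[.9986,-.0523],d@[.0523,.9986])
im=(np.clip((r['side']/255.)**.6*255,0,255)).astype(np.uint8)
crop(im,235,370,110,215,5,'s27')
```

```text
tool d [-5.9  0.7 19.3] dist/rows 20.2 0.49305745013127783
pos [ 403.4 -309.6  145.7] jaw yaw deg 87.04 gap 21.9 F [-0.3  4.5 12.9] t 24.28
2.1490662311063984 -18.113198729986486
```

View pics/s27.png

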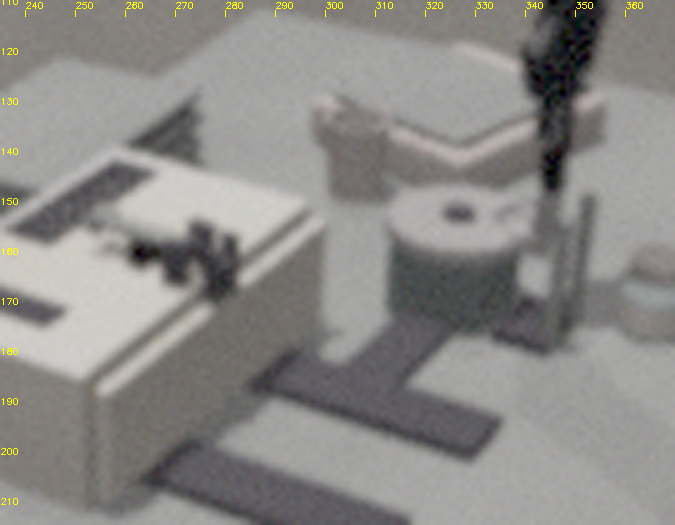

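Request:
carry_out:
  plan:
    - [0,-2.6,0,12,0]
    - [0,0,0,7.4,0]
    - [0,0,0,2,0]
    - [0,0,0,0,0]
    - [0,0,0,0,0]

```text
clock: 24.7
position: [402.2, -291.3, 145.7]
orientation: [-0.706, 0.708, -0.018, 0.02]
contact_force: [-0.4, -0.5, 10.3]
finger_gap: 22.0
```

Request:
carry_out:
  plan:
    - [0,0,0,2,0]
    - [0,0,0,0,0]
    - [0,0,0,0,0]

```text
clock: 24.95
position: [402.2, -291.0, 145.7]
orientation: [-0.705, 0.709, -0.018, 0.02]
contact_force: [-0.1, -5.3, 10.1]
finger_gap: 21.6
```

Request:
carry_out:
  plan:
    - [0,0,0,2,0]
    - [0,0,0,0,0]
    - [0,0,0,0,0]

```text
clock: 25.2
position: [402.3, -290.7, 145.8]
orientation: [-0.704, 0.709, -0.018, 0.021]
contact_force: [-1.4, -7.4, 6.8]
finger_gap: 21.8
```

Request:
carry_out:
  plan:
    - [0,0,0,-3,0]
    - [50,0,0,0,0]
    - [50,0,0,0,0]
    - [50,0,0,0,0]
    - [50,0,-30,0,0]
    - [50,0,-40,0,0]
    - [50,0,-20,0,0]
    - [50,0,0,0,0]

```text
clock: 25.87
position: [403.9, -289.3, 238.1]
orientation: [-0.705, 0.708, -0.016, 0.021]
contact_force: [0.6, -0.3, 0.0]
finger_gap: 49.9
```

Run:
```python
from h import *
r=shots(22)
to([398.5,-290,145])
im=(np.clip((r['side']/255.)**.6*255,0,255)).astype(np.uint8)
crop(im,215,370,110,215,5,'s28')
im=(np.clip((r['top']/255.)**.6*255,0,255)).astype(np.uint8)
crop(im,265,425,120,250,5,'t10')
```

```text
tool d [-2.7 89.3 -2.2] dist/rows 89.4 2.1797672549746383
pos [ 401.3 -288.   234.3] jaw yaw deg 87.0 gap 49.6 F [-0.4 -0.  -0.3] t 25.97
```

View pics/s28.png

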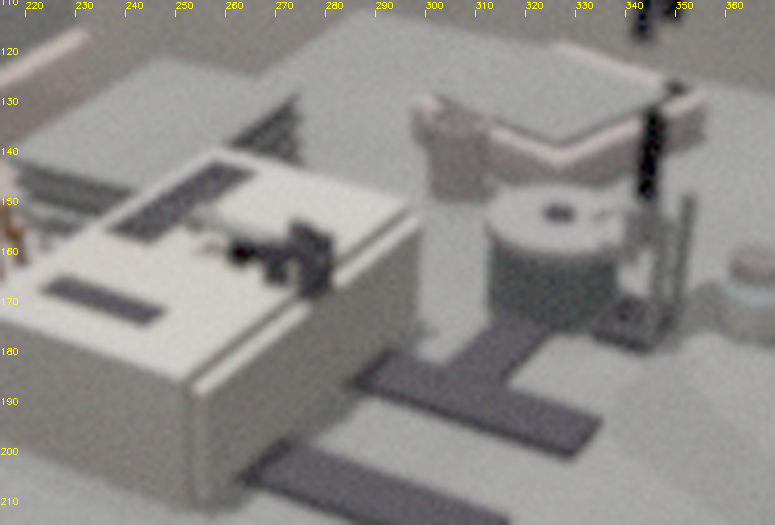

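View pics/t10.png

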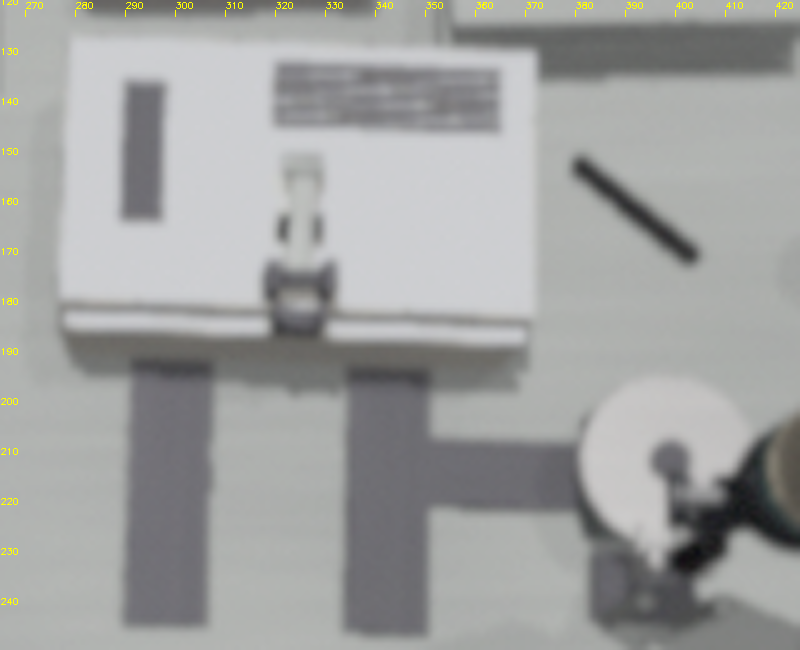

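Request:
carry_out:
  plan:
    - [60,25.6,0,26.3,0]
    - [60,25.6,0,26.3,0]
    - [60,25.6,0,26.3,0]
    - [60,25.6,0,26.3,0]
    - [60,25.6,0,26.3,0]
    - [60,25.6,0,26.3,0]
    - [60,25.6,0,26.3,0]
    - [60,25.6,0,26.3,0]

```text
clock: 26.63
position: [616.6, -87.1, 231.6]
orientation: [0.707, -0.707, 0.02, -0.017]
contact_force: [1.5, -0.4, -0.1]
finger_gap: 59.8
```

Request:
carry_out:
  plan:
    - [60,25.6,0,26.3,0]
    - [60,25.6,0,26.3,0]
    - [60,0,0,0,0]
    - [60,0,0,0,0]

```text
clock: 26.97
position: [670.4, -35.6, 230.8]
orientation: [0.707, -0.706, 0.019, -0.015]
contact_force: [0.3, 0.0, -0.9]
finger_gap: 60.0
```

Run:
```python
from h import *
r=shots(23)
to([671,-38.5,130])
im=(np.clip((r['side']/255.)**.6*255,0,255)).astype(np.uint8)
crop(im,195,300,90,195,6,'s29')
im=(np.clip((r['top']/255.)**.6*255,0,255)).astype(np.uint8)
crop(im,265,425,120,250,5,'t11')
```

```text
tool d [  2.  102.    1.4] dist/rows 102.0 2.4873462994981064
pos [669.4 -39.7 232. ] jaw yaw deg 86.98 gap 60.1 F [ 0.7 -1.  -0.5] t 27.07
```

View pics/s29.png

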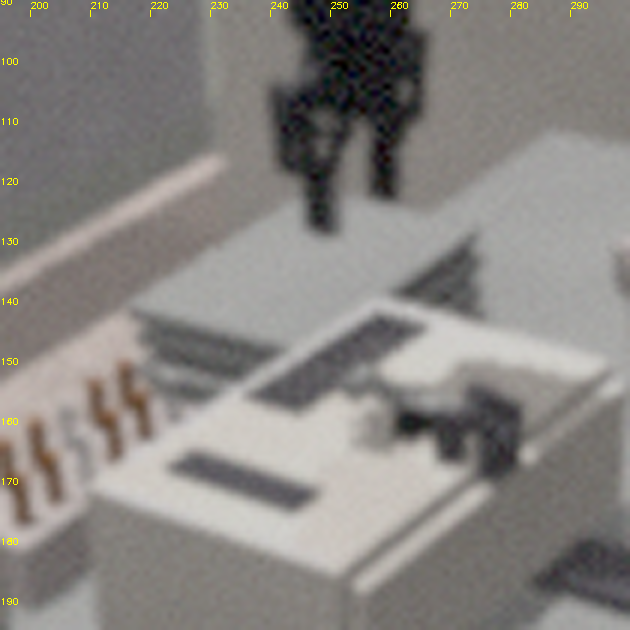

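View pics/t11.png

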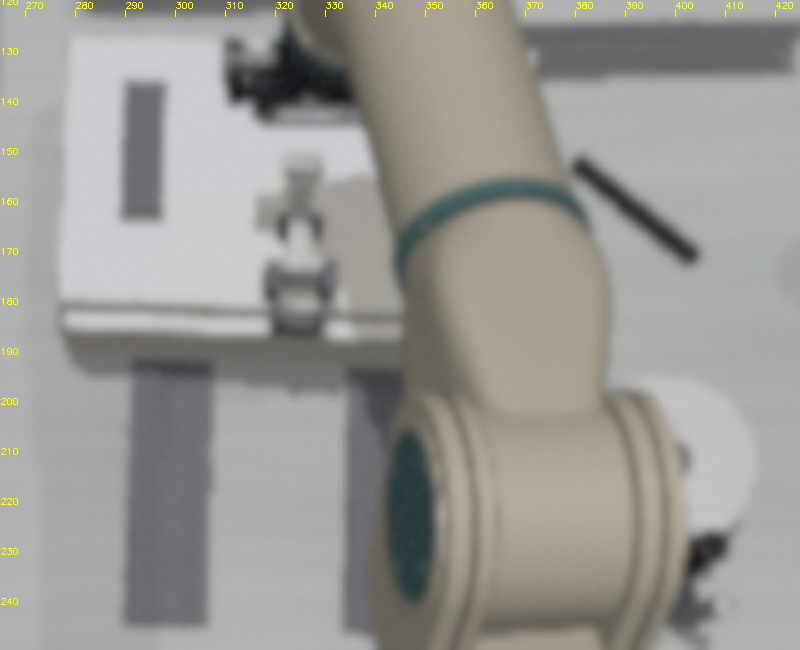

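Request:
carry_out:
  plan:
    - [60,2,40,1.4,0]
    - [60,0,40,0,0]
    - [60,0,22,0,0]
    - [60,0,0,0,0]
    - [60,0,0,0,0]

```text
clock: 27.48
position: [671.3, -39.3, 131.1]
orientation: [-0.707, 0.707, -0.02, 0.018]
contact_force: [-0.2, 1.1, 0.7]
finger_gap: 59.7
```

Run:
```python
from h import *
r=shots(24)
to([671,-38.5,110])
im=(np.clip((r['side']/255.)**.6*255,0,255)).astype(np.uint8)
crop(im,215,300,100,185,8,'s30')
p=observe()['position']
print(proj('side',[[671,-25.5,146],[671,-51.5,146],[591,-34.5,146]]))
im=(np.clip((r['top']/255.)**.6*255,0,255)).astype(np.uint8)
crop(im,285,365,120,200,6,'t12')
```

```text
tool d [-3.2 24.1 -0.2] dist/rows 24.3 0.5925964040688723
pos [674.1 -38.5 134.1] jaw yaw deg 86.91 gap 59.8 F [0.9 0.7 0. ] t 27.58
[[252.5126255  155.10402696]
 [256.0156899  152.44860614]
 [271.76890153 158.97787233]]
```

View pics/s30.png

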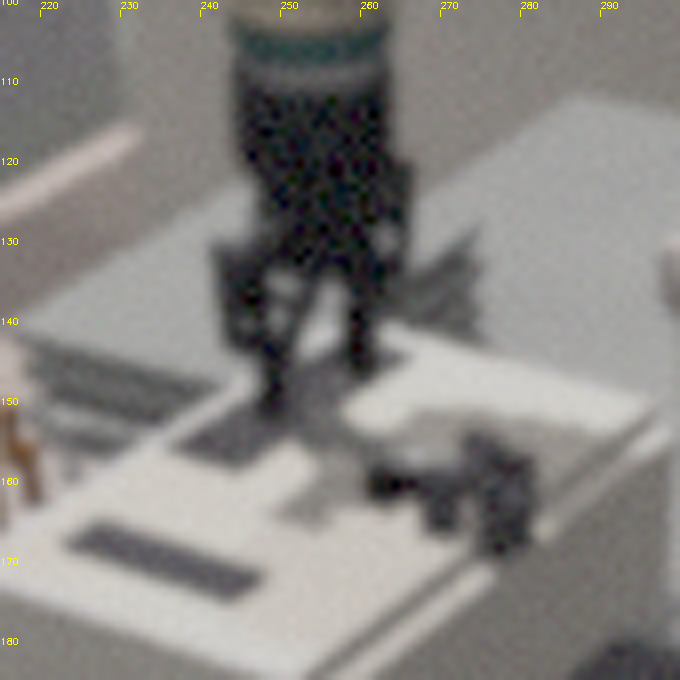

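View pics/t12.png

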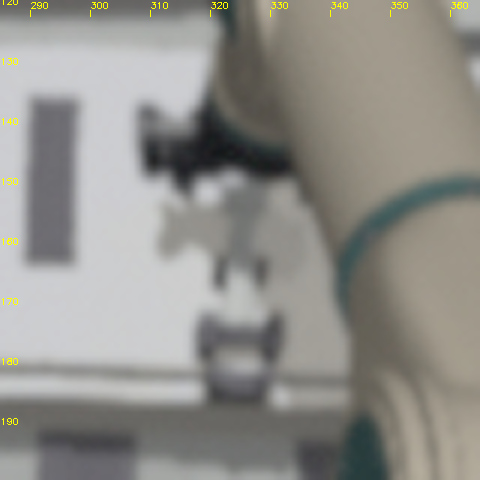

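Request:
carry_out:
  plan:
    - [60,-2,10,0,0]
    - [60,0,10,0,0]
    - [60,0,2,0,0]
    - [60,0,0,0,0]
    - [60,0,0,0,0]

```text
clock: 28.0
position: [670.9, -37.4, 110.0]
orientation: [-0.707, 0.707, -0.019, 0.019]
contact_force: [0.7, -0.4, -0.1]
finger_gap: 59.6
```

Request:
carry_out:
  plan:
    - [0,0,0,0,0]
    - [0,0,0,0,0]
    - [0,0,0,0,0]
    - [0,0,0,0,0]
    - [0,0,0,0,0]
  grip_force: 30

```text
clock: 28.42
position: [671.2, -39.8, 110.8]
orientation: [-0.706, 0.708, -0.019, 0.019]
contact_force: [-1.0, -5.0, 4.2]
finger_gap: 25.0
```

Run:
```python
from h import *
r=shots(25)
to([671,-38.5,110])
im=(np.clip((r['side']/255.)**.6*255,0,255)).astype(np.uint8)
crop(im,215,300,100,185,8,'s31')
```

```text
tool d [-0.3  0.8  1.2] dist/rows 1.5 0.03647871705077095
pos [671.2 -39.7 110.8] jaw yaw deg 86.92 gap 25.3 F [-0.7 -5.2  4.6] t 28.52
```

View pics/s31.png

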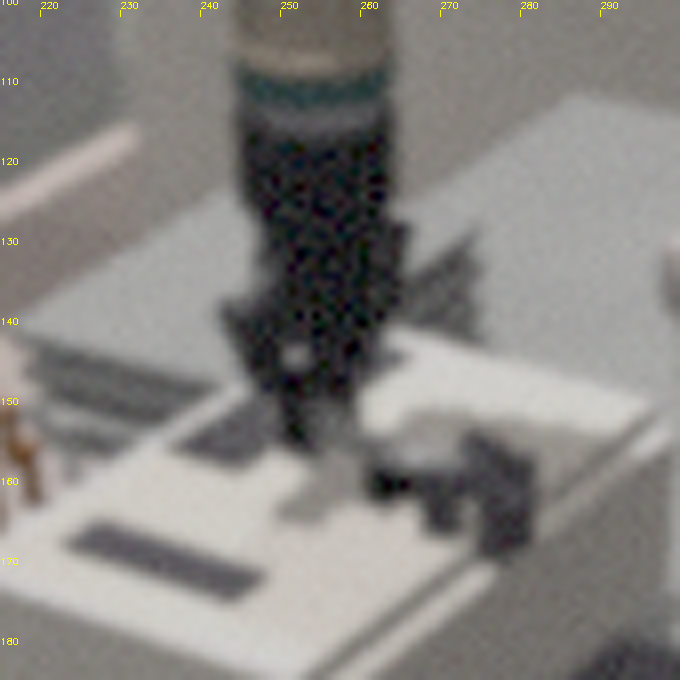

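Request:
carry_out:
  plan:
    - [0,-1.5,-15.6,-1,0]
    - [0,-4.6,-15.0,0,0]
    - [0,-7.4,-13.8,0,0]
    - [0,-9.9,-12.2,0,0]
    - [0,0,0,0,0]
  grip_force: 50

```text
clock: 28.93
position: [643.7, -38.3, 167.1]
orientation: [-0.706, 0.707, -0.021, 0.017]
contact_force: [-1.9, -3.4, -8.1]
finger_gap: 24.8
```

Run:
```python
from h import *
r=shots(26)
to([671,-38.5,110])
im=(np.clip((r['side']/255.)**.6*255,0,255)).astype(np.uint8)
crop(im,215,300,100,185,8,'s32')
```

```text
tool d [26.5 56.   1.3] dist/rows 62.0 1.511666878344438
pos [644.7 -38.3 166.1] jaw yaw deg 86.96 gap 24.4 F [-2.2 -4.9 -5.8] t 29.03
```

View pics/s32.png

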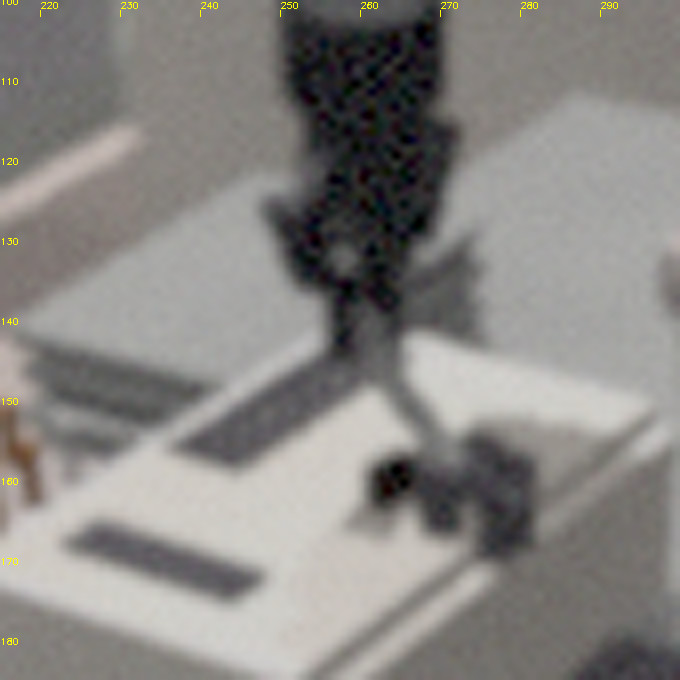

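Request:
carry_out:
  plan:
    - [0,-12.2,-9.9,0,0]
    - [0,-13.8,-7.4,0,0]
    - [0,-15.0,-4.6,0,0]
    - [0,-15.6,-1.5,0,0]
    - [0,-15.6,1.5,0,0]
    - [0,-15.0,4.6,0,0]
    - [0,-13.8,7.4,0,0]
    - [0,-12.2,9.9,0,0]

```text
clock: 29.7
position: [534.8, -32.6, 170.4]
orientation: [-0.706, 0.708, -0.018, 0.02]
contact_force: [-5.9, -6.8, 11.7]
finger_gap: 23.6
```

Request:
carry_out:
  plan:
    - [0,-9.9,12.2,0,0]
    - [0,-7.4,13.8,0,0]
    - [0,-4.6,15.0,0,0]
    - [0,0,0,0,0]
    - [0,0,0,0,0]

```text
clock: 30.12
position: [512.9, -31.7, 126.6]
orientation: [-0.706, 0.707, -0.02, 0.021]
contact_force: [-1.4, -4.7, 3.6]
finger_gap: 23.6
```

Run:
```python
from h import *
r=shots(27)
to([671,-38.5,110])
im=(np.clip((r['side']/255.)**.6*255,0,255)).astype(np.uint8)
crop(im,235,320,100,185,8,'s33')
```

```text
tool d [158.1  17.    2.6] dist/rows 159.0 3.878705350685514
pos [513.  -31.7 126.8] jaw yaw deg 86.62 gap 23.9 F [-1.4 -4.7  3.2] t 30.22
```

View pics/s33.png

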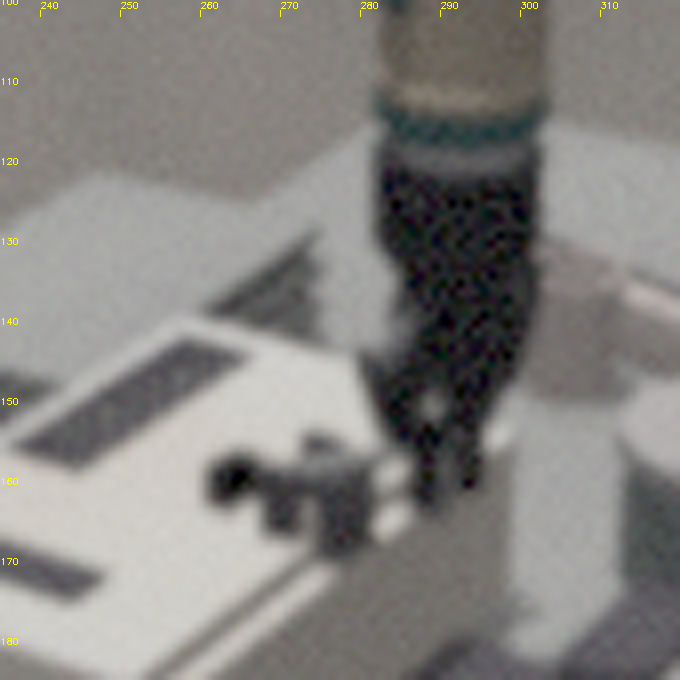

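Hasp is over, about one row short of level. Finish lowering.

Request:
carry_out:
  plan:
    - [0,-1.5,10,0,0]
    - [0,0,5.6,0,0]
    - [0,0,0,0,0]
    - [0,0,0,0,0]

```text
clock: 30.55
position: [505.9, -31.2, 110.3]
orientation: [-0.706, 0.707, -0.023, 0.017]
contact_force: [-11.5, -5.2, 9.3]
finger_gap: 23.5
```

Request:
carry_out:
  plan:
    - [0,0,3,0,0]
    - [0,0,0,0,0]
    - [0,0,0,0,0]

```text
clock: 30.8
position: [505.2, -31.2, 107.4]
orientation: [-0.706, 0.707, -0.024, 0.016]
contact_force: [-13.8, -5.3, 11.4]
finger_gap: 23.5
```

Request:
carry_out:
  plan:
    - [55,0,0,0,0]
    - [55,0,0,0,0]
    - [55,0,0,0,0]
    - [55,0,0,0,0]
    - [55,0,-20,0,0]
    - [55,0,-40,0,0]
    - [55,0,-40,0,0]
    - [55,0,-30,0,0]

```text
clock: 31.47
position: [512.2, -29.1, 240.0]
orientation: [0.707, -0.707, 0.017, -0.019]
contact_force: [0.1, -0.3, -0.5]
finger_gap: 55.1
```

Run:
```python
from h import *
r=shots(28)
to([467,-293.5,210])
print(proj('side',[[511,-17,146],[511,-43,146]]),proj('top',[[511,-30.5,146]]))
im=(np.clip((r['side']/255.)**.6*255,0,255)).astype(np.uint8)
crop(im,235,320,100,185,8,'s34')
im=(np.clip((r['top']/255.)**.6*255,0,255)).astype(np.uint8)
crop(im,285,365,140,220,8,'t13')
```

```text
tool d [ -34.8   31.7 -266.5] dist/rows 270.6 6.600950247515293
pos [515.3 -29.2 242.4] jaw yaw deg 87.02 gap 54.5 F [ 0.1  0.  -0. ] t 31.57
[[288.45178129 165.99209162]
 [291.64346187 163.06576805]] [[323.79687514 199.125416  ]]
```

View pics/s34.png

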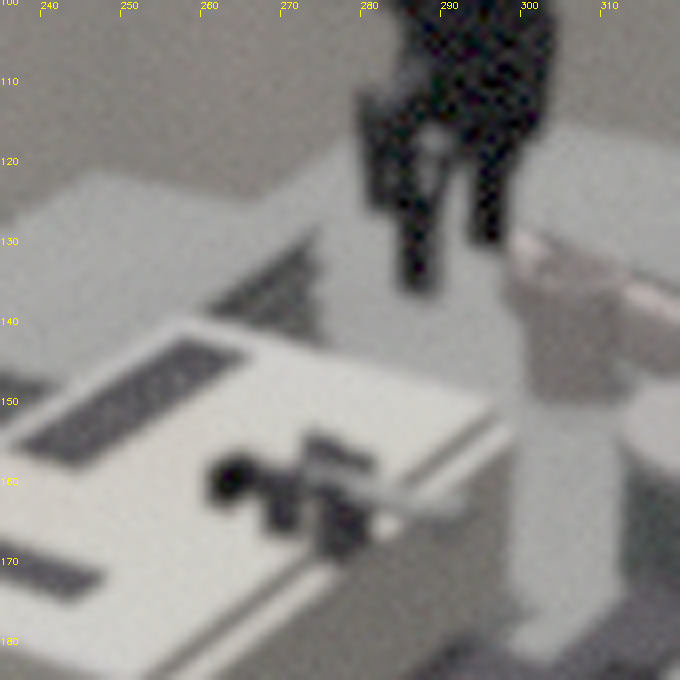

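View pics/t13.png

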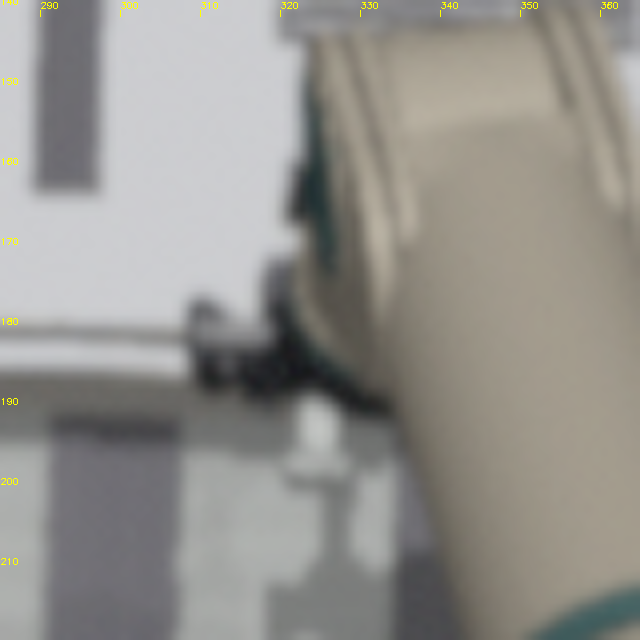

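Request:
carry_out:
  plan:
    - [20,-19,0,-33.4,0]
    - [20,-19,0,-33.4,0]
    - [20,-19,0,-33.4,0]
    - [20,-19,0,-33.4,0]
    - [0,-19,0,-33.4,0]
    - [0,-19,0,-33.4,0]
    - [0,-19,0,-33.4,0]
    - [0,-19,0,-33.4,0]

```text
clock: 32.23
position: [344.3, -289.7, 236.7]
orientation: [0.707, -0.707, 0.018, -0.018]
contact_force: [0.8, -0.2, -0.2]
finger_gap: 0.2
```

Request:
carry_out:
  plan:
    - [0,0,0,0,0]
    - [0,0,0,0,0]

```text
clock: 32.4
position: [343.9, -290.4, 236.6]
orientation: [0.707, -0.707, 0.021, -0.02]
contact_force: [0.4, 0.3, -0.2]
finger_gap: -0.3
```

Run:
```python
from h import *
r=shots(29)
to([350,-287.5,145])
print('model closed',proj('side',[[511,-30,146],[511,-17,146],[511,-43,146],[591,-34.5,146]]),proj('top',[[511,-30.5,146]]))
for a in(2.95,3.04,3.14):
    P=np.array([590.9,-34.5,146])+80*(np.cos(a)*np.array([.9986,-.0523,0])+np.array([0,0,np.sin(a)]))
    print(a,proj('side',P),proj('top',P))
im=(np.clip((r['side']/255.)**.6*255,0,255)).astype(np.uint8)
crop(im,250,310,140,190,12,'s35')
im=(np.clip((r['top']/255.)**.6*255,0,255)).astype(np.uint8)
crop(im,295,355,160,210,12,'t14')
crop(im,370,450,180,260,7,'t15')
```

```text
tool d [ 4.1 91.7  0.5] dist/rows 91.8 2.2395773360144795
pos [ 345.8 -287.9  236.7] jaw yaw deg 87.04 gap 0.0 F [ 0.5 -0.1 -0.5] t 32.5
model closed [[290.05849437 164.51887715]
 [288.45178129 165.99209162]
 [291.64346187 163.06576805]
 [271.76890153 158.97787233]] [[323.79687514 199.125416  ]]
2.95 [[289.87573771 160.72454067]] [[324.1961468  197.78717563]]
3.04 [[290.0645372 162.5119103]] [[323.9805892  198.52107342]]
3.14 [[290.0954119  164.45213695]] [[323.74606054 199.11502969]]
```

View pics/s35.png

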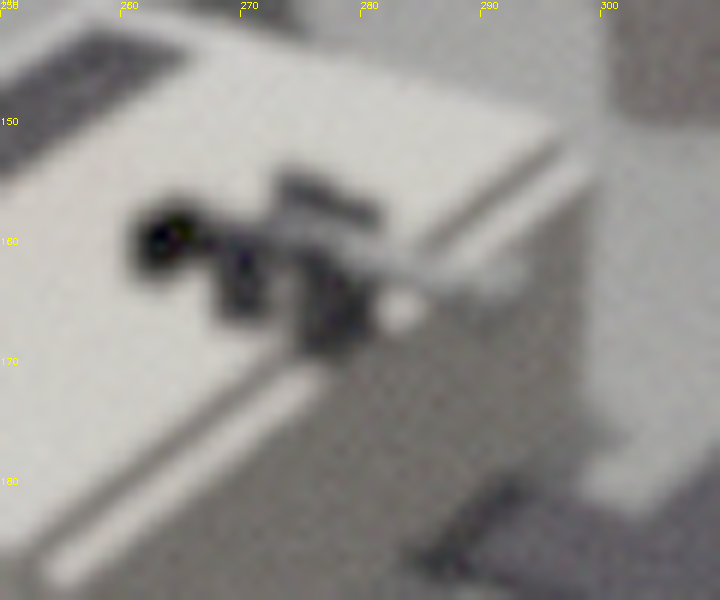

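View pics/t14.png

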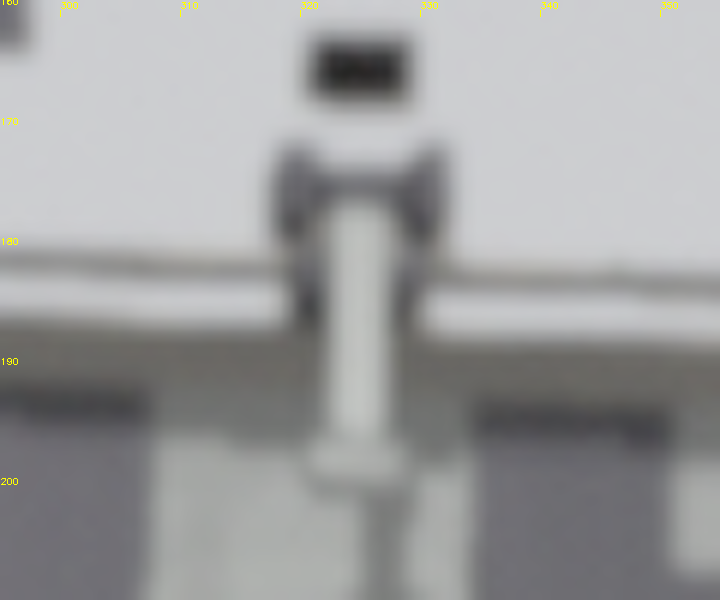

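View pics/t15.png

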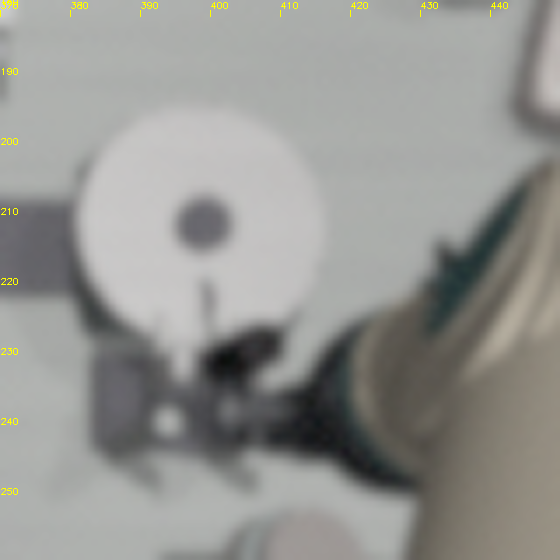

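Request:
carry_out:
  plan:
    - [0,2,30,0,0]
    - [0,2,35,0,0]
    - [0,0,22,0,0]
    - [0,0,5,0,0]
    - [0,0,0,0,0]
    - [0,0,0,0,0]

```text
clock: 33.0
position: [350.5, -288.5, 145.7]
orientation: [0.707, -0.707, 0.018, -0.018]
contact_force: [-0.5, 0.9, 0.7]
finger_gap: 0.4
```

Run:
```python
from h import *
r=shots(30)
to([375,-289,145])
im=(np.clip((r['side']/255.)**.6*255,0,255)).astype(np.uint8)
crop(im,305,380,105,185,8,'s36')
```

```text
tool d [24.3  1.5  1.6] dist/rows 24.4 0.5944828641306651
pos [ 350.7 -289.4  146.4] jaw yaw deg 87.04 gap -0.2 F [ 0.9  0.2 -0.3] t 33.1
```

View pics/s36.png

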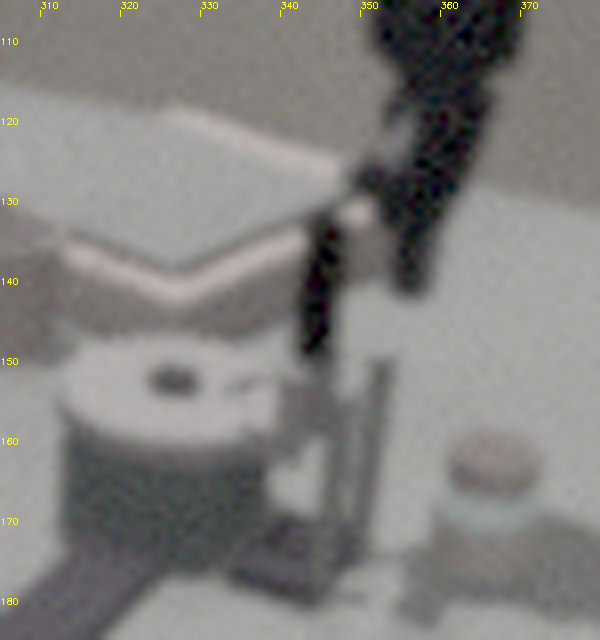

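Request:
carry_out:
  plan:
    - [0,15,0,0,0]
    - [0,10,0,0,0]
    - [0,10,0,0,0]
    - [0,10,0,0,0]
    - [0,10,0,0,0]
    - [0,10,0,0,0]
    - [0,0,0,0,0]

```text
clock: 33.68
position: [418.1, -292.6, 145.6]
orientation: [-0.707, 0.707, -0.016, 0.019]
contact_force: [0.3, -0.9, 0.4]
finger_gap: 0.1
```

Run:
```python
from h import *
r=shots(31)
to([375,-289,145])
im=(np.clip((r['side']/255.)**.6*255,0,255)).astype(np.uint8)
crop(im,305,380,105,185,8,'s37')
```

```text
tool d [-40.2   0.1   1.3] dist/rows 40.2 0.9804428653583704
pos [ 415.1 -292.4  145.1] jaw yaw deg 87.04 gap -0.1 F [ 0.2  0.3 -0.5] t 33.78
```

View pics/s37.png

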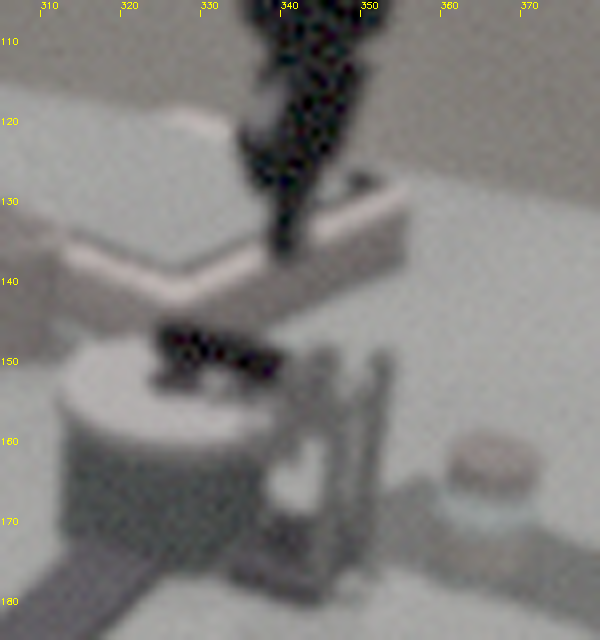

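Request:
carry_out:
  plan:
    - [0,0,-35,0,0]
    - [0,0,-35,0,0]
    - [0,12.8,0,33.4,0]
    - [0,12.8,0,33.4,0]
    - [0,12.8,0,33.4,0]
    - [0,12.8,0,33.4,0]
    - [0,12.8,0,33.4,0]
    - [0,12.8,0,33.4,0]

```text
clock: 34.45
position: [501.4, -95.1, 215.2]
orientation: [-0.707, 0.707, -0.019, 0.019]
contact_force: [0.0, -0.8, -0.0]
finger_gap: 0.1
```

Request:
carry_out:
  plan:
    - [0,12.8,0,33.4,0]
    - [0,12.8,0,33.4,0]
    - [0,0,0,0,0]
    - [0,0,30,0,0]
    - [0,0,20,0,0]
    - [0,0,10,0,0]
    - [0,0,0,0,0]

```text
clock: 35.03
position: [528.4, -31.5, 153.0]
orientation: [-0.707, 0.707, -0.02, 0.017]
contact_force: [-0.2, 0.2, 0.9]
finger_gap: 0.2
```

Run:
```python
from h import *
r=shots(32)
to([531,-31.5,145])
im=(np.clip((r['side']/255.)**.6*255,0,255)).astype(np.uint8)
crop(im,250,310,120,190,9,'s38')
```

```text
tool d [ 0.4 10.4 -0. ] dist/rows 10.4 0.25418080560565187
pos [530.6 -31.4 155.4] jaw yaw deg 86.95 gap 0.2 F [-0.3  0.   0.7] t 35.13
```

View pics/s38.png

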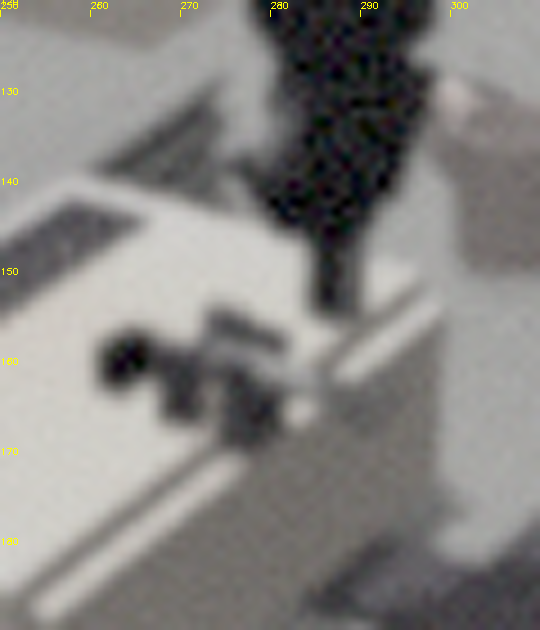

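Request:
carry_out:
  plan:
    - [0,0,10,0,0]
    - [0,0,6,0,0]
    - [0,0,2,0,0]
    - [0,0,0,0,0]
    - [0,0,0,0,0]

```text
clock: 35.55
position: [530.6, -31.1, 137.1]
orientation: [0.707, -0.707, 0.019, -0.019]
contact_force: [-0.4, -0.2, -0.4]
finger_gap: -0.1
```

Request:
carry_out:
  plan:
    - [0,0,2,0,0]
    - [0,0,0,0,0]
    - [0,0,0,0,0]

```text
clock: 35.8
position: [530.5, -31.0, 135.2]
orientation: [0.707, -0.707, 0.019, -0.019]
contact_force: [-0.7, -0.1, -0.6]
finger_gap: 0.0
```

Request:
carry_out:
  plan:
    - [0,0,2,0,0]
    - [0,0,0,0,0]
    - [0,0,0,0,0]

```text
clock: 36.05
position: [530.4, -31.1, 133.0]
orientation: [0.707, -0.707, 0.019, -0.019]
contact_force: [0.3, 0.8, -0.1]
finger_gap: -0.0
```

Request:
carry_out:
  plan:
    - [0,0,2,0,0]
    - [0,0,0,0,0]
    - [0,0,0,0,0]

```text
clock: 36.3
position: [530.4, -31.1, 131.0]
orientation: [0.707, -0.707, 0.019, -0.018]
contact_force: [0.2, -0.9, -0.3]
finger_gap: 0.1
```

Request:
carry_out:
  plan:
    - [0,0,2,0,0]
    - [0,0,0,0,0]
    - [0,0,0,0,0]

```text
clock: 36.55
position: [530.4, -31.0, 129.0]
orientation: [0.707, -0.707, 0.019, -0.018]
contact_force: [-0.3, -0.6, 0.4]
finger_gap: 0.2
```

Request:
carry_out:
  plan:
    - [0,0,1,0,0]
    - [0,0,0,0,0]
    - [0,0,0,0,0]

```text
clock: 36.8
position: [530.5, -31.1, 128.1]
orientation: [0.707, -0.707, 0.019, -0.019]
contact_force: [0.1, -0.4, -0.9]
finger_gap: 0.1
```

Request:
carry_out:
  plan:
    - [0,0,1.5,0,0]
    - [0,0,0,0,0]
    - [0,0,0,0,0]

```text
clock: 37.05
position: [530.4, -31.1, 126.5]
orientation: [0.707, -0.707, 0.019, -0.019]
contact_force: [-0.5, -0.1, -0.2]
finger_gap: 0.0
```

Request:
carry_out:
  plan:
    - [0,0,1.5,0,0]
    - [0,0,0,0,0]
    - [0,0,0,0,0]

```text
clock: 37.3
position: [530.4, -31.1, 125.0]
orientation: [0.707, -0.707, 0.019, -0.019]
contact_force: [-0.1, -0.5, -0.2]
finger_gap: 0.0
```

Run:
```python
from h import *
r=shots(33)
to([531,-31.5,145])
im=(np.clip((r['side']/255.)**.6*255,0,255)).astype(np.uint8)
crop(im,250,310,120,190,9,'s39')
```

```text
tool d [  0.5 -19.9  -0.4] dist/rows 19.9 0.4856110388779007
pos [530.6 -31.1 125.1] jaw yaw deg 86.99 gap 0.2 F [-0.3 -0.3 -0.3] t 37.4
```

View pics/s39.png

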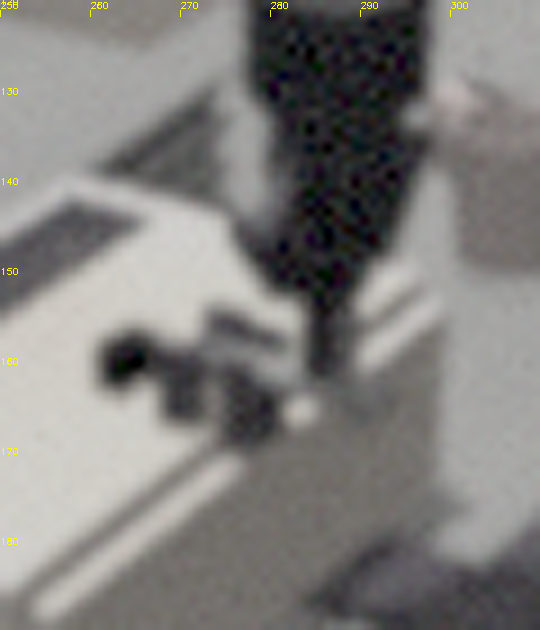

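Request:
carry_out:
  plan:
    - [0,0,2,0,0]
    - [0,0,0,0,0]
    - [0,0,0,0,0]

```text
clock: 37.65
position: [530.9, -31.0, 123.9]
orientation: [-0.707, 0.707, -0.018, 0.019]
contact_force: [-0.7, -0.8, 7.6]
finger_gap: -0.1
```

Request:
carry_out:
  plan:
    - [0,0,2,0,0]
    - [0,0,0,0,0]
    - [0,0,0,0,0]

```text
clock: 37.9
position: [530.9, -31.1, 123.7]
orientation: [-0.707, 0.707, -0.018, 0.019]
contact_force: [-6.6, 0.2, 22.6]
finger_gap: -0.0
```

Request:
carry_out:
  plan:
    - [0,0,-10,0,0]
    - [0,0,-40,0,0]
    - [0,0,-40,0,0]
    - [0,-30,0,25,0]
    - [0,-30,0,25,0]
    - [0,-30,0,25,0]
    - [0,-30,0,25,0]
    - [0,-30,0,25,0]

```text
clock: 38.57
position: [385.9, 102.5, 211.3]
orientation: [0.707, -0.707, 0.019, -0.019]
contact_force: [0.3, 1.1, -0.1]
finger_gap: -0.2
```

Request:
carry_out:
  plan:
    - [0,0,0,35,0]
    - [0,0,0,35,0]
    - [0,0,0,35,0]
    - [0,0,0,35,0]
    - [0,0,0,0,0]
    - [0,0,0,0,0]

```text
clock: 39.07
position: [394.2, 243.6, 211.0]
orientation: [0.707, -0.707, 0.017, -0.017]
contact_force: [0.3, -0.5, 0.6]
finger_gap: 0.0
```

Run:
```python
from h import *
r=shots(34)
to([531,-31.5,145])
im=(np.clip((r['side']/255.)**.6*255,0,255)).astype(np.uint8)
crop(im,180,380,110,240,4,'s40')
im=(np.clip((r['top']/255.)**.6*255,0,255)).astype(np.uint8)
crop(im,265,435,120,260,4,'t16')
```

```text
tool d [ 150.9   66.1 -264.2] dist/rows 311.3 7.59285035845321
pos [394.4 240.4 210.8] jaw yaw deg 86.96 gap 0.3 F [ 0.4 -0.3 -0.2] t 39.17
```

View pics/s40.png

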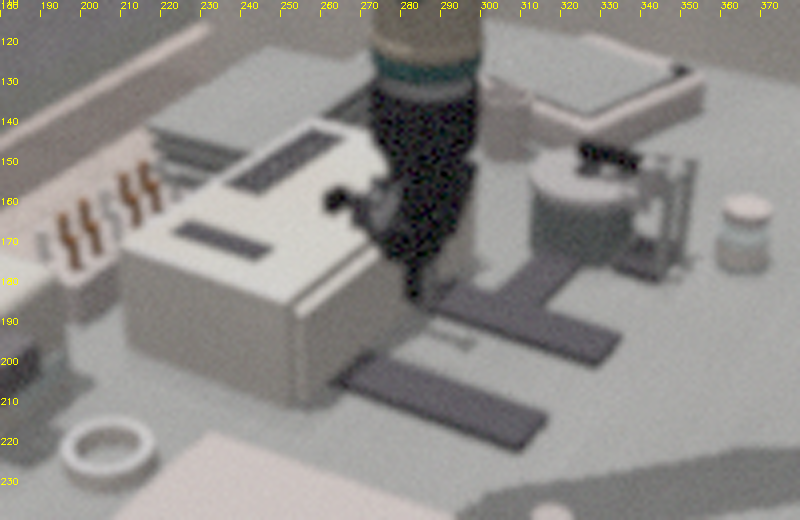

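View pics/t16.png

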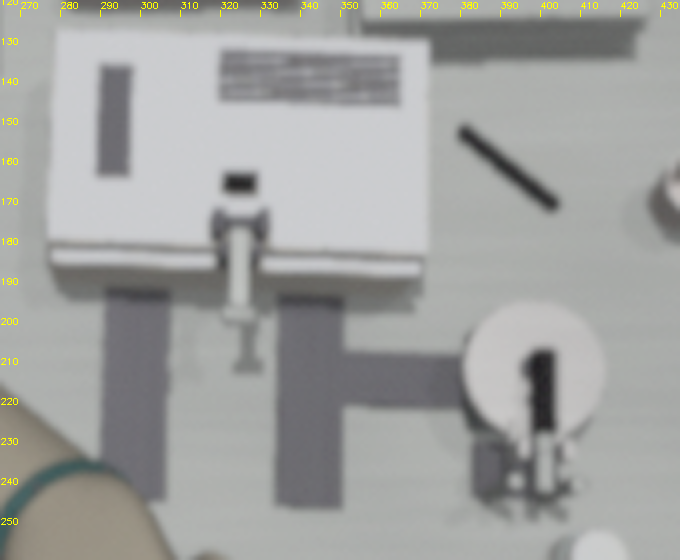

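View pics/top34.png

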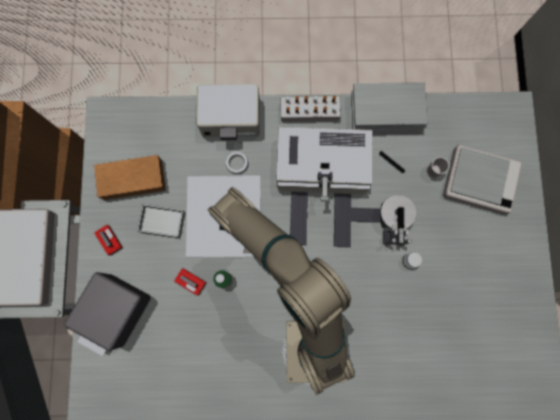

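```bash
python3 -c "
from plant import manip
print(manip.job_done())"
```

```text
the job is handed in; nothing more can be done
None
```

I did every step and handed the job in at about 39 s. The hand-in gives no verdict, so the result rests on my own checks.

**What I did**
- **Cassettes:** two were present, and I laid both flat in the drawn-out tray.
- **Crank:** I raised the handle until it latched, then wound two full clockwise turns until the wheel pushed back at its end stop.
- **Hasp and handle:** I flipped the hasp into the catch, then folded the handle flat again.

**Last checks**
- **Tray and handle:** the final pictures show the tray front closed against the chamber. The handle lies folded at the place it started from.
- **Hasp:** it lies in the catch. Pressed from above, it was solid at 22 N.
- **Bystanders and arm:** the bystanders in view look unmoved, and the arm is clear of everything.
- **Cassettes:** I last saw them lying flat in the tray half-way through the winding. The chamber hides them now, so I could not check them at the end.

**What went wrong or disagreed**
- **Fingertip height:** the real fingertips sit about 20–25 mm above the reported TCP. My first grasp closed on nothing, so I corrected the heights after that.
- **Handle slip:** the handle slipped out of the grip at about 70° while I was raising it. It latched upright once I backed the gripper off.
- **Camera mismatch:** positions from the two cameras differed by up to about 8 mm, so I used averages.

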